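# Find the worn electrode stand by feel and collar it

## Robot

A 6-joint arm with a two-finger parallel gripper is mounted at the origin on the work surface. World frame = base frame: x ahead of the robot, y to its left, z up, the work surface at z = 0. Lengths are in m, angles in degrees, forces in N, time in s.
With the tool pointing down it reaches from about 0.3 to 0.75 m from the base axis. Payload 8.5 kg.
Tool frame: the origin (TCP) lies at the very end of the fingers, on their centre line; the grasp point (between the pads) lies 19 mm behind it (env.grip_depth is the z of the grasp point in the tool frame, in m); z points along the fingers, y is the direction in which the jaws open and shut (so a half turn about z gives the same grasp; the last joint's range is limited). The gripper opens to 85 mm and grips with 20 to 120 N. Pads are 22 mm wide; open, the fingers measure 114 mm over their backs; the gripper's body (76 mm by 85 mm) begins 54 mm behind the grasp point. The pads swing forward as they close: fully open they stand 13 mm farther back than shut.
Start: joints at [56.534, 21.807, 74.336, -0, 83.858, -12.336], TCP at [0.198, 0.513, 0.231] pointing down, gripper open.
Joint ranges: [-178.18, 178.18], [-50.72, 133.34], [12.68, 142.11], [-81.47, 261.47], [9.98, 163.14], [-165.26, 165.26]. Speed limits (degrees/s): [136.94, 136.94, 180, 180, 180, 180].

## Interface

Orientations are given as a 3x3 rotation matrix whose columns are the frame's x, y, z axes.
In Python, from rig import env gives the robot as it stands.
- The arm moves only by the tool apply_moves, never from a script. Its argument "plan" is a list of rows, each an object of numbers: "tx", "ty", "tz": the shift along the world's x, y, z in mm; "rx", "ry", "rz": the turn, a rotation vector about the world's x, y, z in rad; "jaw": the opening, from -1 (shut) to 1 (fully open). A call has 1 to 12 rows; each row is the pose to reach, as a shift and turn from the pose measured when the call began; what a row does not reach only later rows make up. A row lasts 1/10 s, in which the tool goes at most 50 mm and 8.59 degrees, less where a joint would pass 70% of its speed; a pose out of reach is approached as far as the arm can. A call with a gripper value outside its range is refused whole. The fingers move at their own pace and stop on an object; "grip_force" is the grip in N (left out, the last holds). Time passes only in rows, so rows that repeat a pose let the fingers close. It gives the time, the measured TCP pose, the force and the opening at its end, in the units of the state.
- env.observe(): the state, without advancing time (a new reading comes with each control period).
- env.get_image(name): name is "side" or "top" or "wrist"; returns a dict with "image" (480x640x3 uint8, red, green, blue), "intrinsics" (3x3 intrinsics, pixels), "world_from_camera" (4x4, takes a point from camera to world coordinates). Camera axes: x right, y up, looking along -z (the intrinsics and any distortion apply to the point x, -y, -z); pixel columns grow to the right and rows downward; lengths in m; the calibration is good to about 2 mm. A picture is of the moment at which its call begins. There is no depth.
- env.close_job(): hands the job in, once; it reports no verdict.
The state is a dict: "time_s": time; "q": joint angles; "qvel": joint speeds; "joint_efforts": joint torques, N m; "position": TCP position; "tool_rot": TCP orientation; "ft_force": force on the tool from outside, world axes, zero at the start; "wrist_torque": the same for the moment, N m; "grip_width": finger opening in m.
Only numpy, scipy, OpenCV 4.12 (cv2) and the standard library are available. Lean on these libraries where they do the work, as an engineer would, in place of code of your own. Each camera call takes 0.05 s, during which the arm holds its last target.

## Task

One of the three electrode stands has a worn hinge: find it by rocking the uprights gently sideways at the bare steel spigot near the top, pushing only until they resist, never harder than about 10 N and without clamping them, and rock the worn one all the way across its play and back at least twice. Leave it leaning at one end of its play and mark it as rejected: slip the red collar over its spigot, without forcing it, until it sits flat on the blue flange, and let go. Leave the rest of the bench alone.

Things in the scene. Friction and masses are not known exactly. Their poses are not given: they have to be found in the camera images.
- stand_a: One of three look-alike electrode stands: white foot plate 80 x 80 x 14 mm screwed to the bench, grey yoke on it up to 42 mm high. Origin: centre of the plate's underside. The hinge axis runs along the stand's x, 30 mm above the bench, so the upright's top rocks along the stand's y. Exactly one stand is worn; nothing to be seen tells which, and its place varies.
- upright_a: Hinged upright of stand_a. Origin on the hinge axis, z up the post, y the way it rocks. Tube 22 mm in diameter, clip and electrode on its +x side up to 76 mm; blue flange 30 mm in diameter, top at 84 mm; bare steel spigot 12 mm in diameter above it, top at 124 mm (154 mm above the bench). Starts upright within 1 mm and stays where it is left within its play.
- tip_a (a point): Centre of the spigot's top end on upright_a. Pushed sideways here, a sound hinge gives about 1 mm to either side, then resists with 3 to 4 N per mm; the worn one swings with only about 0.5 N of friction some 9 mm to either side, then resists as stiffly.
- shoulder_a (a point): Centre of the top face of the blue flange of upright_a, where the spigot starts; a collar on the spigot rests here.
- stand_b: One of three look-alike electrode stands: white foot plate 80 x 80 x 14 mm screwed to the bench, grey yoke on it up to 42 mm high. Origin: centre of the plate's underside. The hinge axis runs along the stand's x, 30 mm above the bench, so the upright's top rocks along the stand's y. Exactly one stand is worn; nothing to be seen tells which, and its place varies.
- upright_b: Hinged upright of stand_b. Origin on the hinge axis, z up the post, y the way it rocks. Tube 22 mm in diameter, clip and electrode on its +x side up to 76 mm; blue flange 30 mm in diameter, top at 84 mm; bare steel spigot 12 mm in diameter above it, top at 124 mm (154 mm above the bench). Starts upright within 1 mm and stays where it is left within its play.
- tip_b (a point): Centre of the spigot's top end on upright_b. Pushed sideways here, a sound hinge gives about 1 mm to either side, then resists with 3 to 4 N per mm; the worn one swings with only about 0.5 N of friction some 9 mm to either side, then resists as stiffly.
- shoulder_b (a point): Centre of the top face of the blue flange of upright_b, where the spigot starts; a collar on the spigot rests here.
- stand_c: One of three look-alike electrode stands: white foot plate 80 x 80 x 14 mm screwed to the bench, grey yoke on it up to 42 mm high. Origin: centre of the plate's underside. The hinge axis runs along the stand's x, 30 mm above the bench, so the upright's top rocks along the stand's y. Exactly one stand is worn; nothing to be seen tells which, and its place varies.
- upright_c: Hinged upright of stand_c. Origin on the hinge axis, z up the post, y the way it rocks. Tube 22 mm in diameter, clip and electrode on its +x side up to 76 mm; blue flange 30 mm in diameter, top at 84 mm; bare steel spigot 12 mm in diameter above it, top at 124 mm (154 mm above the bench). Starts upright within 1 mm and stays where it is left within its play.
- tip_c (a point): Centre of the spigot's top end on upright_c. Pushed sideways here, a sound hinge gives about 1 mm to either side, then resists with 3 to 4 N per mm; the worn one swings with only about 0.5 N of friction some 9 mm to either side, then resists as stiffly.
- shoulder_c (a point): Centre of the top face of the blue flange of upright_c, where the spigot starts; a collar on the spigot rests here.
- collar: Loose red plastic ring (the out-of-service collar), 40 mm outside diameter, 20 mm bore right through, 24 mm high, 28 to 56 g, lying flat on the bench at the start, in front of the stands. Origin: centre of its underside; z along the bore.
- carton: White carton 60 x 60 x 70 mm, loose; not part of the job. Origin: centre of its underside.
- beaker: Glass beaker 60 mm wide, 70 mm high, loose; not part of the job. Origin: centre of its underside.
- pink_bottle: Bottle of pink buffer, 72 mm wide, 130 mm high, red cap, loose; not part of the job. Origin: centre of its underside.
- amber_bottle: Bottle of amber buffer, 76 mm wide, 130 mm high, yellow cap, loose; not part of the job. Origin: centre of its underside.
- white_bottle: White bottle 72 mm wide, 180 mm high, loose; not part of the job. Origin: centre of its underside.
- pad: Yellow note block 100 x 70 x 12 mm, loose; not part of the job. Origin: centre of its underside.
There are look-alikes about, which are no part of the job. What is shaped like the stand_c but green is not meant.

How it is judged:
By the outcome, as a careful person would: the job done as asked, in the order asked, and still so for the second after the job is handed in, with the robot touching nothing.
It also fails if it takes over 69 s, if anything falls off the work surface, if the arm or the gripper's body presses on something with over 40 N, if the wrist force passes 120 N, or if a joint passes its speed limit or range.

## Working session

There is one attempt and no reset: what is moved stays moved. The work goes in short steps, Python scripts to look and compute and a tool call to move; the robot and the scene stay as the last step left them, time stands still between calls to the robot, and variables do not carry over. Pictures are saved under pics/ and viewed, and the job is handed in when it is done.

Besides the shell and the picture viewer there is one more tool, called after "Request:" as name([rows], argument=value, ...), one row to a line, values as JSON. apply_moves: Moves the arm, as the interface text tells. Its arguments: {"type":"object","properties":{"plan":{"type":"array","items":{"type":"object","properties":{"tx":{"type":"number"},"ty":{"type":"number"},"tz":{"type":"number"},"rx":{"type":"number"},"ry":{"type":"number"},"rz":{"type":"number"},"jaw":{"type":"number"}}}},"grip_force":{"type":"number"}},"required":["plan"]}

```bash
ls; mkdir -p pics
cat > h.py <<'E'
import numpy as np, cv2
from rig import env
def save(name,fn):
    d=env.get_image(name); cv2.imwrite('pics/'+fn,d['image'][:,:,::-1])
    np.savez('pics/'+fn+'.npz',K=d['intrinsics'],T=d['world_from_camera'],im=d['image']); return d
def load(fn):
    z=np.load('pics/'+fn+'.npz'); return {'image':z['im'],'intrinsics':z['K'],'world_from_camera':z['T']}
def ray(d,u,v):
    K=d['intrinsics'];T=d['world_from_camera']
    p=np.linalg.inv(K)@[u,v,1]; c=np.array([p[0],-p[1],-p[2]])
    return T[:3,3],T[:3,:3]@c
def onz(d,u,v,z):
    o,r=ray(d,u,v); return o+r*(z-o[2])/r[2]
def proj(d,P):
    K=d['intrinsics'];T=d['world_from_camera']
    c=T[:3,:3].T@(np.array(P)-T[:3,3]); p=K@[c[0],-c[1],-c[2]]; return p[:2]/p[2]
E
python3 - <<'E'
from h import *
for n in ['side','top','wrist']:
    d=save(n,n+'0.png'); print(n,d['world_from_camera'].round(3).tolist(),d['intrinsics'].round(1).tolist(), [k for k in d])
s=env.observe()
for k in s: print(k,np.round(s[k],3).tolist())
E
```

```text
pics
side [[0.797, 0.394, -0.458, 0.058], [-0.604, 0.506, -0.616, -0.678], [-0.011, 0.767, 0.641, 0.854], [0.0, 0.0, 0.0, 1.0]] [[511.4, 0.0, 317.1], [0.0, 511.4, 238.4], [0.0, 0.0, 1.0]] ['image', 'intrinsics', 'world_from_camera']
top [[-0.006, 0.988, -0.154, 0.371], [-1.0, -0.009, -0.017, -0.008], [-0.018, 0.154, 0.988, 1.448], [0.0, 0.0, 0.0, 1.0]] [[512.4, 0.0, 325.7], [0.0, 512.4, 240.9], [0.0, 0.0, 1.0]] ['image', 'intrinsics', 'world_from_camera']
wrist [[0.361, -0.896, -0.258, 0.132], [0.932, 0.347, 0.101, 0.539], [-0.001, -0.277, 0.961, 0.373], [0.0, 0.0, 0.0, 1.0]] [[375.2, 0.0, 314.3], [0.0, 375.2, 230.3], [0.0, 0.0, 1.0]] ['image', 'intrinsics', 'world_from_camera']
time_s 0.15
q [56.534, 21.833, 74.371, -0.002, 83.858, -12.333]
qvel [0.032, -0.085, -0.203, 0.028, -0.008, 0.023]
joint_efforts [0.002, -44.863, -23.135, -0.0, 0.004, 0.0]
position [0.198, 0.513, 0.231]
tool_rot [[-0.933, 0.361, -0.001], [0.361, 0.933, -0.001], [0.0, -0.001, -1.0]]
ft_force [-0.543, 0.774, -0.225]
wrist_torque [0.019, -0.003, -0.007]
grip_width 0.086
```

View pics/side0.png

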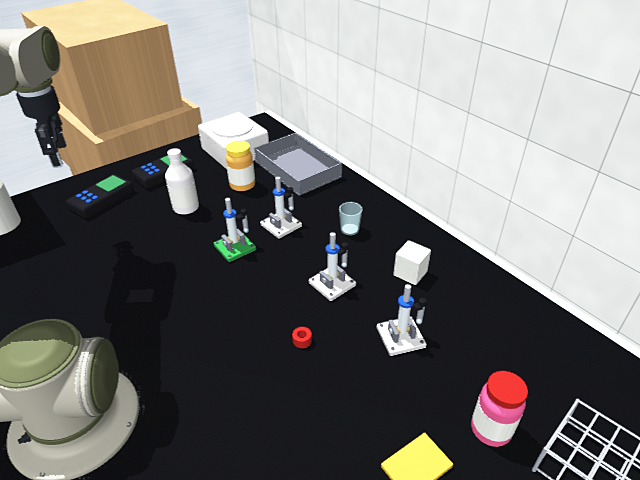

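View pics/top0.png

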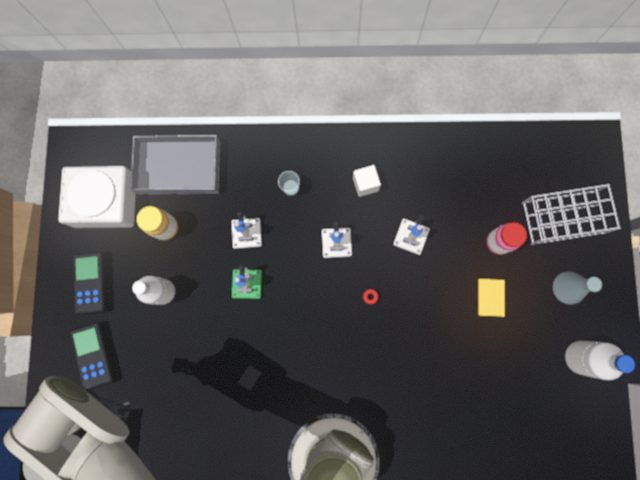

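View pics/wrist0.png

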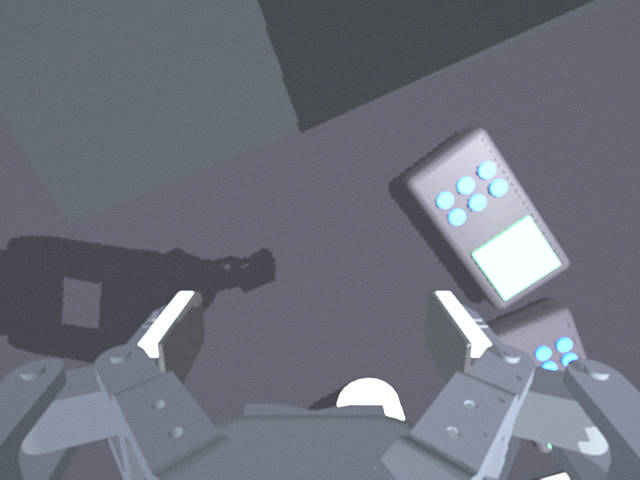

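The three white stands sit at about (246,232), (337,242) and (412,236) in the top view. The green decoy is at (247,283) and the collar at (371,297). I'll zoom in and measure.

Run:
```python
from h import *
d=load('top0.png');im=d['image']
a=cv2.resize(im[200:310,215:455],None,fx=3.3,fy=3.3,interpolation=cv2.INTER_CUBIC)
cv2.imwrite('pics/topz.png',a[:,:,::-1])
s=load('side0.png');b=cv2.resize(s['image'][165:365,205:445],None,fx=3,fy=3,interpolation=cv2.INTER_CUBIC)
cv2.imwrite('pics/sidez.png',b[:,:,::-1])
hsv=cv2.cvtColor(im,cv2.COLOR_RGB2HSV)
def comps(m,lo,hi,roi):
    n,l,st,c=cv2.connectedComponentsWithStats(m.astype('uint8'))
    return [(i,st[i],c[i],l) for i in range(1,n) if lo<st[i][4]<hi and roi(c[i])]
w=(hsv[...,2]>130)&(hsv[...,1]<50)
for i,st,c,l in comps(w,200,2000,lambda c:200<c[1]<300 and 200<c[0]<460):
    pts=np.argwhere(l==i)[:,::-1].astype(np.float32)
    W=np.array([onz(d,u,v,.014)[:2] for u,v in pts]).astype(np.float32)*1000
    r=cv2.minAreaRect(W); print('plate px',c.round(1),'rect',np.round(r[0],1),np.round(r[1],1),round(r[2],1))
def red(h): return ((h[...,0]<8)|(h[...,0]>172))&(h[...,1]>150)&(h[...,2]>60)
for i,st,c,l in comps(red(hsv),30,900,lambda c:True):
    print('red top',c,st, onz(d,*c,.024).round(4),onz(d,*c,.012).round(4))
h2=cv2.cvtColor(s['image'],cv2.COLOR_RGB2HSV)
for i,st,c,l in comps(red(h2),30,900,lambda c:True): print('red side',c,st,onz(s,*c,.012).round(4))
for n,dd,hh in(('top',d,hsv),('side',s,h2)):
    m=(hh[...,0]>100)&(hh[...,0]<125)&(hh[...,1]>150)&(hh[...,2]>90)
    for i,st,c,l in comps(m,15,600,lambda c:True): print('blue',n,c.round(1),st,onz(dd,*c,.11).round(4))
```

```text
plate px [246.1 233.9] rect [621.8 244.8] [87.9 83.2] 4.8
plate px [410.3 236.8] rect [ 606.1 -224.3] [83.  84.5] 68.3
plate px [335.9 243.5] rect [590.7 -12.4] [83.9 83.3] 2.9
red top [513.88514851 234.11881188] [501 222  26  25 505] [ 0.6072 -0.5101  0.024 ] [ 0.6092 -0.5143  0.012 ]
red top [370.30285714 296.17142857] [363 289  16  16 175] [ 0.437  -0.1054  0.024 ] [ 0.4376 -0.1062  0.012 ]
red side [301.5483871  336.76344086] [292 326  20  23 372] [ 0.4401 -0.1044  0.012 ]
blue top [241.3 226.5] [237 221   8  10  28] [0.62 0.24 0.11]
blue top [415.2 231.4] [412 227   9   8  21] [ 0.6026 -0.2212  0.11  ]
blue top [242.2 279.9] [240 276   5  10  23] [0.4777 0.2348 0.11  ]
blue top [625.4 363.5] [616 355  19  18 268] [ 0.2596 -0.7386  0.11  ]
blue side [149.7 168.4] [141 163  19  12  96] [0.4086 0.5558 0.11  ]
blue side [278.1 191.8] [272 188  13   8  71] [0.6228 0.2456 0.11  ]
blue side [ 89.5 194.2] [ 82 190  16   9  59] [0.2372 0.5346 0.11  ]
blue side [ 83.3 197.8] [ 76 194  16   9  59] [0.2193 0.5284 0.11  ]
blue side [229.3 213.5] [223 209  14   9  78] [0.4786 0.2422 0.11  ]
blue side [332.1 248.9] [325 244  15  10 101] [ 0.5938 -0.0124  0.11  ]
blue side [405.4 302. ] [398 295  16  13 129] [ 0.6086 -0.2258  0.11  ]
```

View pics/topz.png

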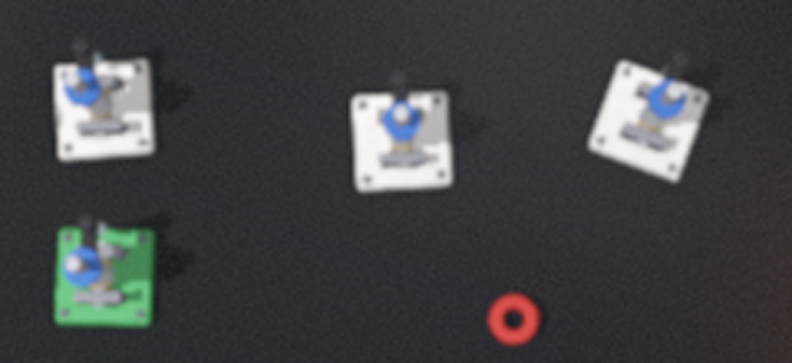

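View pics/sidez.png

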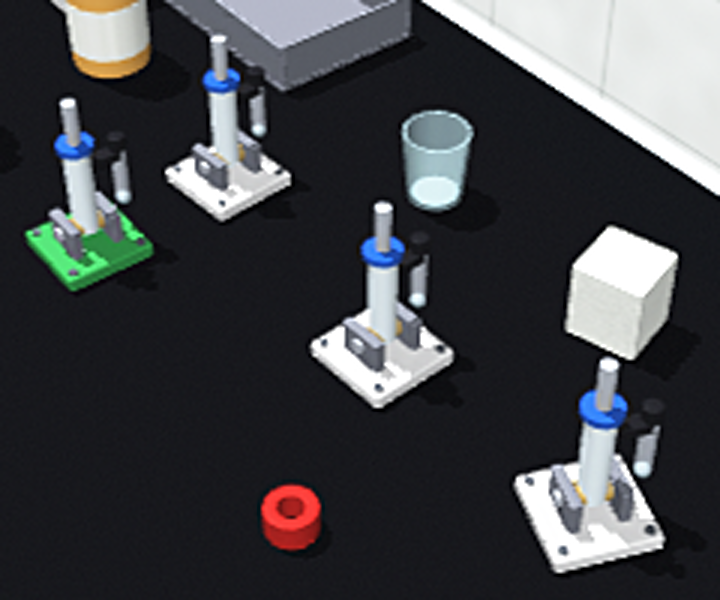

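Run:
```python
from h import *
d=load('top0.png');s=load('side0.png')
for a,b in zip([(238.3,226.4),(337.1,234.8),(419.5,227.3)],[(278,178.3),(332.7,233.7),(408,286.3)]):
    print(onz(d,*a,.154).round(4),onz(s,*b,.154).round(4))
for n,p,z in(('white',(141,288),.18),('amber',(149,219),.13),('carton',(367,178),.07)): print(n,onz(d,*p,z).round(3))
```

```text
[0.6121 0.2396 0.154 ] [0.6221 0.2404 0.154 ]
[ 0.5879 -0.0146  0.154 ] [ 0.594  -0.0135  0.154 ]
[ 0.6055 -0.2255  0.154 ] [ 0.6088 -0.2264  0.154 ]
white [0.454 0.474 0.18 ]
amber [0.639 0.481 0.13 ]
carton [ 0.761 -0.099  0.07 ]
```

Request:
apply_moves([
  {"tx": 50,"ty": -32,"rz": 0.14,"jaw": -0.4},
  {"tx": 100,"ty": -64,"rz": 0.28,"jaw": -0.4},
  {"tx": 150,"ty": -96,"rz": 0.42,"jaw": -0.4},
  {"tx": 192,"ty": -123,"rz": 0.42,"jaw": -0.4},
  {"tx": 234,"ty": -150,"rz": 0.42,"jaw": -0.4},
  {"tx": 276,"ty": -177,"rz": 0.42,"jaw": -0.4},
  {"tx": 318,"ty": -203,"rz": 0.42,"jaw": -0.4},
  {"tx": 360,"ty": -230,"rz": 0.42,"jaw": -0.4},
  {"tx": 400,"ty": -256,"rz": 0.42,"jaw": -0.4},
  {"tx": 422,"ty": -270,"rz": 0.42,"jaw": -0.4},
  {"tx": 422,"ty": -270,"tz": -40,"rz": 0.42,"jaw": -0.4},
  {"tx": 422,"ty": -270,"tz": -60,"rz": 0.42,"jaw": -0.4},
])

```text
validation failed for argument at $.pl...
```

Run:
```python
from h import *
d=save('wrist','w1.png');s=save('side','s1.png')
o=env.observe();print(o['position'],o['tool_rot'],o['grip_width'],o['ft_force'],o['time_s'])
b=cv2.resize(s['image'][80:280,180:420],None,fx=3,fy=3,interpolation=cv2.INTER_CUBIC)
cv2.imwrite('pics/s1z.png',b[:,:,::-1])
```

```text
[0.19819379 0.51291133 0.23103232] [[-9.32760642e-01  3.60496081e-01 -4.00286958e-04]
 [ 3.60496263e-01  9.32760487e-01 -5.64086654e-04]
 [ 1.70020830e-04 -6.70459782e-04 -9.99999761e-01]] 0.08534094318712841 [ 0.15297191 -1.10026316 -0.85890691] 0.25
```

View pics/w1.png

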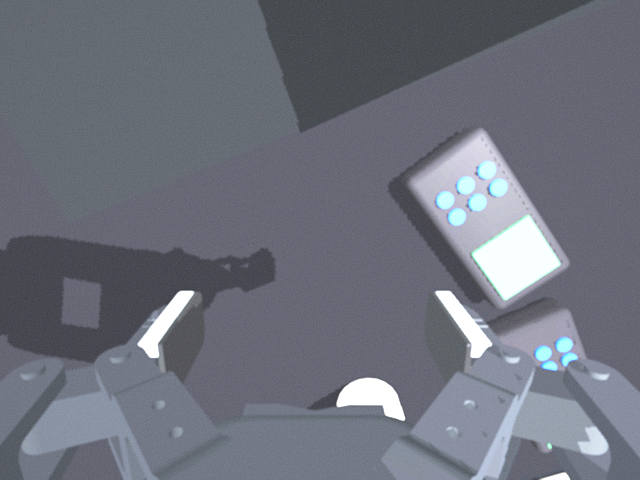

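View pics/s1z.png

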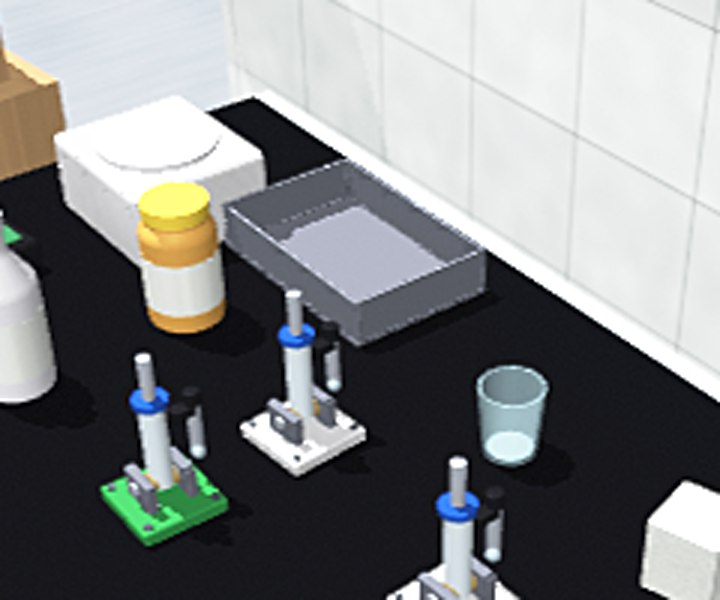

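The move was refused at validation, so the arm hasn't moved. I'll try a smaller call with every field filled in.

Request:
apply_moves([
  {"tx": 50,"ty": -32,"tz": 0,"rx": 0,"ry": 0,"rz": 0.14,"jaw": -0.4},
  {"tx": 100,"ty": -64,"tz": 0,"rx": 0,"ry": 0,"rz": 0.28,"jaw": -0.4},
])

```text
time_s: 0.45
position: [0.2766, 0.4628, 0.2309]
tool_rot: [[-0.996, 0.094, -0.0], [0.094, 0.996, -0.001], [0.0, -0.001, -1.0]]
ft_force: [1.1, 0.1, -0.1]
grip_width: 0.0588
```

Request:
apply_moves([
  {"tx": 42,"ty": -27,"tz": 0,"rx": 0,"ry": 0,"rz": 0.15,"jaw": -0.4},
  {"tx": 84,"ty": -54,"tz": 0,"rx": 0,"ry": 0,"rz": 0.15,"jaw": -0.4},
  {"tx": 126,"ty": -81,"tz": 0,"rx": 0,"ry": 0,"rz": 0.15,"jaw": -0.4},
  {"tx": 168,"ty": -108,"tz": 0,"rx": 0,"ry": 0,"rz": 0.15,"jaw": -0.4},
  {"tx": 210,"ty": -135,"tz": 0,"rx": 0,"ry": 0,"rz": 0.15,"jaw": -0.4},
  {"tx": 252,"ty": -162,"tz": 0,"rx": 0,"ry": 0,"rz": 0.15,"jaw": -0.4},
  {"tx": 294,"ty": -189,"tz": 0,"rx": 0,"ry": 0,"rz": 0.15,"jaw": -0.4},
  {"tx": 330,"ty": -212,"tz": 0,"rx": 0,"ry": 0,"rz": 0.15,"jaw": -0.4},
  {"tx": 343,"ty": -220,"tz": -20,"rx": 0,"ry": 0,"rz": 0.15,"jaw": -0.4},
  {"tx": 343,"ty": -220,"tz": -50,"rx": 0,"ry": 0,"rz": 0.15,"jaw": -0.4},
  {"tx": 343,"ty": -220,"tz": -60,"rx": 0,"ry": 0,"rz": 0.15,"jaw": -0.4},
  {"tx": 343,"ty": -220,"tz": -60,"rx": 0,"ry": 0,"rz": 0.15,"jaw": -0.4},
])

```text
time_s: 1.65
position: [0.6188, 0.2429, 0.1696]
tool_rot: [[-0.998, -0.056, -0.003], [-0.056, 0.998, -0.001], [0.004, -0.001, -1.0]]
ft_force: [0.4, -0.3, -0.3]
grip_width: 0.0257
```

Run:
```python
from h import *
d=save('wrist','w2.png');s=save('side','s2.png')
o=env.observe();print(o['position'],o['grip_width'],o['ft_force'],o['time_s'])
b=cv2.resize(s['image'][80:280,180:420],None,fx=3,fy=3,interpolation=cv2.INTER_CUBIC)
cv2.imwrite('pics/s2z.png',b[:,:,::-1])
```

```text
[0.61970412 0.24336476 0.1723441 ] 0.02585146976220433 [ 0.21135005 -0.30783473  0.22403422] 1.75
```

View pics/w2.png

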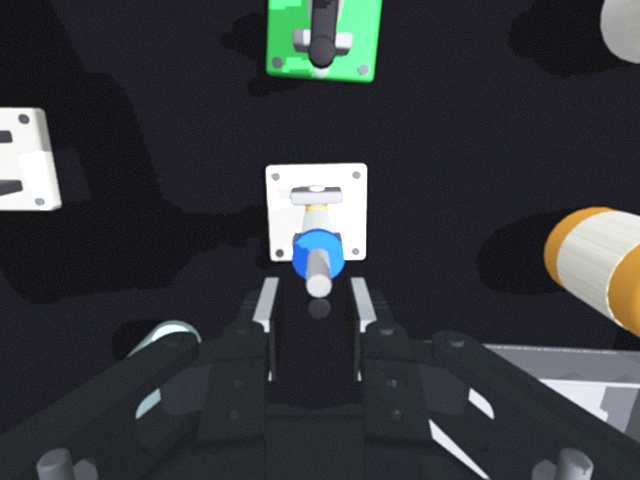

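View pics/s2z.png

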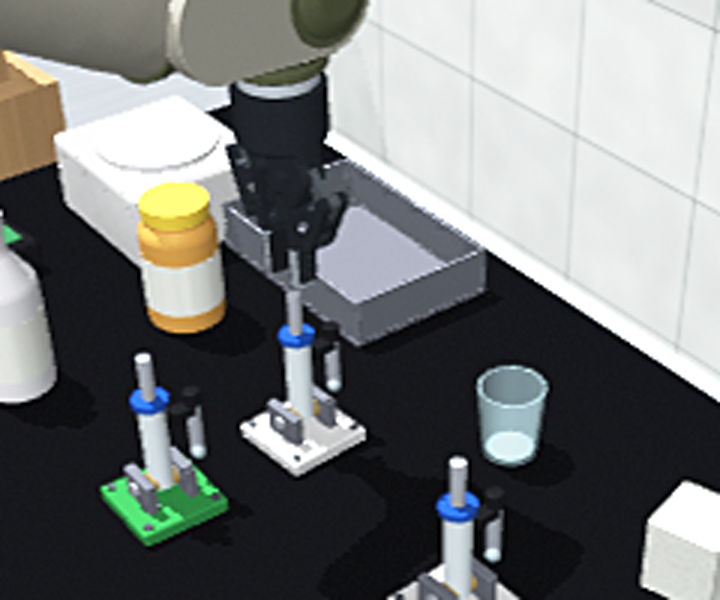

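Run:
```python
from h import *
d=load('w2.png')
print(onz(d,318,286,.154),onz(d,318,255,.114), proj(d,[.6197,.2434,.1723]))
```

```text
[0.61971768 0.2457046  0.154     ] [0.61895467 0.24601239 0.114     ] [312.79719599 304.23332736]
```

The wrist view shows the tip at (318,286), between the fingers, which is world (0.620, 0.245). I'll go down around it.

Request:
apply_moves([
  {"tx": 0,"ty": 1.5,"tz": -15,"rx": 0,"ry": 0,"rz": 0,"jaw": -0.4},
  {"tx": 0,"ty": 1.5,"tz": -34,"rx": 0,"ry": 0,"rz": 0,"jaw": -0.4},
  {"tx": 0,"ty": 4,"tz": -34,"rx": 0,"ry": 0,"rz": 0,"jaw": -0.4},
  {"tx": 0,"ty": 6.5,"tz": -34,"rx": 0,"ry": 0,"rz": 0,"jaw": -0.4},
  {"tx": 0,"ty": 6.5,"tz": -34,"rx": 0,"ry": 0,"rz": 0,"jaw": -0.4},
])

```text
time_s: 2.25
position: [0.6202, 0.2506, 0.1402]
tool_rot: [[-0.998, -0.057, 0.004], [-0.057, 0.998, 0.0], [-0.004, 0.0, -1.0]]
ft_force: [-0.4, -0.1, -0.0]
grip_width: 0.0252
```

Request:
apply_moves([
  {"tx": 0,"ty": 1,"tz": 0,"rx": 0,"ry": 0,"rz": 0,"jaw": -0.4},
  {"tx": 0,"ty": 2,"tz": 0,"rx": 0,"ry": 0,"rz": 0,"jaw": -0.4},
])

```text
time_s: 2.45
position: [0.6206, 0.2527, 0.1413]
tool_rot: [[-0.998, -0.057, 0.006], [-0.057, 0.998, 0.0], [-0.006, 0.0, -1.0]]
ft_force: [0.4, -0.9, 0.4]
grip_width: 0.0253
```

Request:
apply_moves([
  {"tx": 0,"ty": 1,"tz": 0,"rx": 0,"ry": 0,"rz": 0,"jaw": -0.4},
  {"tx": 0,"ty": 1,"tz": 0,"rx": 0,"ry": 0,"rz": 0,"jaw": -0.4},
])

```text
time_s: 2.65
position: [0.6206, 0.2538, 0.1416]
tool_rot: [[-0.998, -0.057, 0.007], [-0.057, 0.998, 0.001], [-0.007, 0.0, -1.0]]
ft_force: [0.3, 0.3, 0.4]
grip_width: 0.0258
```

Request:
apply_moves([
  {"tx": 0,"ty": 1,"tz": -2,"rx": 0,"ry": 0,"rz": 0,"jaw": -0.4},
  {"tx": 0,"ty": 1.5,"tz": -2,"rx": 0,"ry": 0,"rz": 0,"jaw": -0.4},
])

```text
time_s: 2.85
position: [0.6206, 0.2553, 0.1393]
tool_rot: [[-0.998, -0.057, 0.006], [-0.057, 0.998, 0.0], [-0.006, 0.0, -1.0]]
ft_force: [0.7, -0.6, 0.2]
grip_width: 0.0253
```

Request:
apply_moves([
  {"tx": 0,"ty": 1,"tz": 0,"rx": 0,"ry": 0,"rz": 0,"jaw": -0.4},
  {"tx": 0,"ty": 1,"tz": 0,"rx": 0,"ry": 0,"rz": 0,"jaw": -0.4},
])

```text
time_s: 3.05
position: [0.6205, 0.2564, 0.1392]
tool_rot: [[-0.998, -0.057, 0.006], [-0.057, 0.998, 0.0], [-0.006, 0.0, -1.0]]
ft_force: [0.2, 0.9, -0.1]
grip_width: 0.0256
```

Run:
```python
from h import *
d=save('wrist','w3.png')
o=env.observe();print(o['position'],o['grip_width'],o['ft_force'],o['time_s'])
```

```text
[0.62056967 0.25640104 0.13925142] 0.025525117492578263 [-0.58628345 -0.35056319 -0.03601639] 3.1
```

View pics/w3.png

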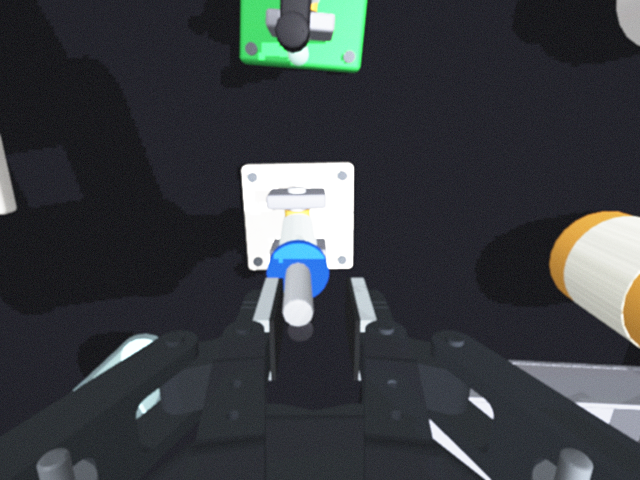

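Request:
apply_moves([
  {"tx": 0,"ty": 1,"tz": 0,"rx": 0,"ry": 0,"rz": 0,"jaw": -0.4},
  {"tx": 0,"ty": 1.5,"tz": 0,"rx": 0,"ry": 0,"rz": 0,"jaw": -0.4},
  {"tx": 0,"ty": 1.5,"tz": 0,"rx": 0,"ry": 0,"rz": 0,"jaw": -0.4},
])

```text
time_s: 3.4
position: [0.6205, 0.258, 0.1392]
tool_rot: [[-0.998, -0.057, 0.006], [-0.057, 0.998, 0.0], [-0.006, 0.0, -1.0]]
ft_force: [-0.3, -0.3, 0.4]
grip_width: 0.0256
```

Request:
apply_moves([
  {"tx": 0,"ty": 1,"tz": 0,"rx": 0,"ry": 0,"rz": 0,"jaw": -0.4},
  {"tx": 0,"ty": 1.5,"tz": 0,"rx": 0,"ry": 0,"rz": 0,"jaw": -0.4},
  {"tx": 0,"ty": 1.5,"tz": 0,"rx": 0,"ry": 0,"rz": 0,"jaw": -0.4},
])

```text
time_s: 3.7
position: [0.6205, 0.2596, 0.1392]
tool_rot: [[-0.998, -0.057, 0.006], [-0.057, 0.998, 0.0], [-0.006, 0.0, -1.0]]
ft_force: [-0.1, 0.6, -0.6]
grip_width: 0.0256
```

Run:
```python
from h import *
d=save('wrist','w4.png')
o=env.observe();print(o['position'],o['grip_width'],o['ft_force'],o['time_s'])
cv2.imwrite('pics/w4z.png',cv2.resize(d['image'][150:400,200:420],None,fx=2.4,fy=2.4)[:,:,::-1])
```

```text
[0.62047142 0.25957674 0.13924196] 0.025487619334634587 [ 0.50707365 -1.53390522  0.00733075] 3.75
```

View pics/w4z.png

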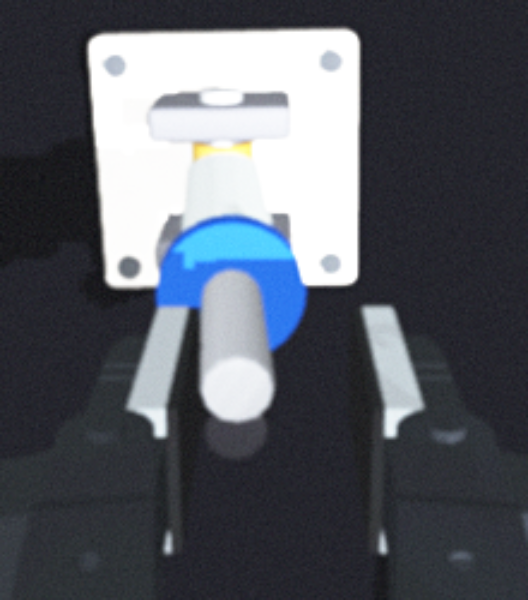

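Run:
```python
from h import *
for f in ['w2.png','w3.png','w4.png']:
    d=load(f);im=d['image'];h=cv2.cvtColor(im,cv2.COLOR_RGB2HSV)
    m=((h[...,0]>95)&(h[...,0]<125)&(h[...,1]>150)&(h[...,2]>90)).astype('uint8'); m[:, :230]=0;m[:,400:]=0
    ys,xs=np.where(m); print(f,'flange L/R',xs.min(),xs.max(),'y top',ys.min())
    u=(xs.min()+xs.max())/2
    print(' flange y',onz(d,u,260,.112)[1])
for f,uv in (('w2.png',(318,286)),('w3.png',(298,313)),('w4.png',(200+237/2.4,150+390/2.4))):
    d=load(f); print(f,onz(d,*uv,.154))
for f,uvs in (('w2.png',[(358,167),(275,257),(361,257),(271,168)]),('w4.png',[(200+331/2.4,150+61/2.4),(200+331/2.4,150+262/2.4),(200+129/2.4,150+267/2.4),(200+115/2.4,150+65/2.4)])):
    d=load(f); print(f,np.mean([onz(d,*uv,.014) for uv in uvs],0))
```

```text
w2.png flange L/R 292 345 y top 229
 flange y 0.2465281904400189
w3.png flange L/R 266 329 y top 241
 flange y 0.24903618207815265
w4.png flange L/R 264 328 y top 240
 flange y 0.2514644818081003
w2.png [0.61971768 0.2457046  0.154     ]
w3.png [0.61909817 0.25123239 0.154     ]
w4.png [0.61880035 0.25465431 0.154     ]
w2.png [0.61905722 0.24550529 0.014     ]
w4.png [0.62003626 0.24601774 0.014     ]
```

The tip has moved from y≈0.2457 to 0.2547, about 9 mm, with hardly any force. A sound hinge gives 1 mm, so this stand is the worn one. Now I'll feel for the end of its play.

Request:
apply_moves([
  {"tx": 0,"ty": 1,"tz": 0,"rx": 0,"ry": 0,"rz": 0,"jaw": -0.4},
  {"tx": 0,"ty": 1,"tz": 0,"rx": 0,"ry": 0,"rz": 0,"jaw": -0.4},
])

```text
time_s: 3.95
position: [0.6205, 0.2605, 0.1392]
tool_rot: [[-0.998, -0.057, 0.006], [-0.057, 0.998, 0.0], [-0.006, -0.0, -1.0]]
ft_force: [-0.3, -1.2, 0.6]
grip_width: 0.0254
```

Request:
apply_moves([
  {"tx": 0,"ty": 1,"tz": 0,"rx": 0,"ry": 0,"rz": 0,"jaw": -0.4},
  {"tx": 0,"ty": 1,"tz": 0,"rx": 0,"ry": 0,"rz": 0,"jaw": -0.4},
])

```text
time_s: 4.15
position: [0.6205, 0.2613, 0.1392]
tool_rot: [[-0.998, -0.057, 0.006], [-0.057, 0.998, -0.0], [-0.006, -0.001, -1.0]]
ft_force: [-0.4, -2.0, 0.3]
grip_width: 0.0257
```

Request:
apply_moves([
  {"tx": 0,"ty": 1,"tz": 0,"rx": 0,"ry": 0,"rz": 0,"jaw": -0.4},
  {"tx": 0,"ty": 1,"tz": 0,"rx": 0,"ry": 0,"rz": 0,"jaw": -0.4},
])

```text
time_s: 4.35
position: [0.6205, 0.2621, 0.1391]
tool_rot: [[-0.998, -0.057, 0.006], [-0.057, 0.998, -0.001], [-0.006, -0.001, -1.0]]
ft_force: [0.0, -3.5, -0.1]
grip_width: 0.0258
```

The + end is reached, with 3.5 N of resistance at tool y=0.2621. Now I'll swing across to the other end.

Request:
apply_moves([
  {"tx": 0,"ty": -4,"tz": 0,"rx": 0,"ry": 0,"rz": 0,"jaw": -0.4},
  {"tx": 0,"ty": -8,"tz": 0,"rx": 0,"ry": 0,"rz": 0,"jaw": -0.4},
  {"tx": 0,"ty": -11,"tz": 0,"rx": 0,"ry": 0,"rz": 0,"jaw": -0.4},
  {"tx": 0,"ty": -14,"tz": 0,"rx": 0,"ry": 0,"rz": 0,"jaw": -0.4},
  {"tx": 0,"ty": -17,"tz": 0,"rx": 0,"ry": 0,"rz": 0,"jaw": -0.4},
  {"tx": 0,"ty": -20,"tz": 0,"rx": 0,"ry": 0,"rz": 0,"jaw": -0.4},
  {"tx": 0,"ty": -23,"tz": 0,"rx": 0,"ry": 0,"rz": 0,"jaw": -0.4},
  {"tx": 0,"ty": -26,"tz": 0,"rx": 0,"ry": 0,"rz": 0,"jaw": -0.4},
  {"tx": 0,"ty": -28,"tz": 0,"rx": 0,"ry": 0,"rz": 0,"jaw": -0.4},
  {"tx": 0,"ty": -30,"tz": 0,"rx": 0,"ry": 0,"rz": 0,"jaw": -0.4},
  {"tx": 0,"ty": -30,"tz": 0,"rx": 0,"ry": 0,"rz": 0,"jaw": -0.4},
])

```text
time_s: 5.45
position: [0.6205, 0.2318, 0.1391]
tool_rot: [[-0.998, -0.057, 0.006], [-0.057, 0.998, -0.001], [-0.006, -0.001, -1.0]]
ft_force: [-0.7, 0.7, -0.2]
grip_width: 0.0256
```

Request:
apply_moves([
  {"tx": 0,"ty": -1,"tz": 0,"rx": 0,"ry": 0,"rz": 0,"jaw": -0.4},
  {"tx": 0,"ty": -1,"tz": 0,"rx": 0,"ry": 0,"rz": 0,"jaw": -0.4},
])

```text
time_s: 5.65
position: [0.6205, 0.2307, 0.1391]
tool_rot: [[-0.998, -0.057, 0.006], [-0.057, 0.998, -0.001], [-0.006, -0.001, -1.0]]
ft_force: [-0.2, -0.4, 0.6]
grip_width: 0.0254
```

Request:
apply_moves([
  {"tx": 0,"ty": -1,"tz": 0,"rx": 0,"ry": 0,"rz": 0,"jaw": -0.4},
  {"tx": 0,"ty": -1,"tz": 0,"rx": 0,"ry": 0,"rz": 0,"jaw": -0.4},
])

```text
time_s: 5.85
position: [0.6205, 0.2297, 0.1391]
tool_rot: [[-0.998, -0.057, 0.006], [-0.057, 0.998, -0.001], [-0.006, -0.001, -1.0]]
ft_force: [-0.8, 0.6, 0.5]
grip_width: 0.0259
```

Request:
apply_moves([
  {"tx": 0,"ty": -1,"tz": 0,"rx": 0,"ry": 0,"rz": 0,"jaw": -0.4},
  {"tx": 0,"ty": -1,"tz": 0,"rx": 0,"ry": 0,"rz": 0,"jaw": -0.4},
])

```text
time_s: 6.05
position: [0.6205, 0.2287, 0.1391]
tool_rot: [[-0.998, -0.057, 0.006], [-0.057, 0.998, -0.001], [-0.006, -0.001, -1.0]]
ft_force: [-0.1, 0.9, -0.4]
grip_width: 0.0259
```

Request:
apply_moves([
  {"tx": 0,"ty": -1,"tz": 0,"rx": 0,"ry": 0,"rz": 0,"jaw": -0.4},
  {"tx": 0,"ty": -1,"tz": 0,"rx": 0,"ry": 0,"rz": 0,"jaw": -0.4},
])

```text
time_s: 6.25
position: [0.6205, 0.2279, 0.1391]
tool_rot: [[-0.998, -0.057, 0.006], [-0.057, 0.998, -0.0], [-0.006, -0.001, -1.0]]
ft_force: [0.7, 2.3, 0.7]
grip_width: 0.0256
```

Request:
apply_moves([
  {"tx": 0,"ty": -1,"tz": 0,"rx": 0,"ry": 0,"rz": 0,"jaw": -0.4},
  {"tx": 0,"ty": -1,"tz": 0,"rx": 0,"ry": 0,"rz": 0,"jaw": -0.4},
])

```text
time_s: 6.45
position: [0.6205, 0.2273, 0.1391]
tool_rot: [[-0.998, -0.057, 0.006], [-0.057, 0.998, 0.0], [-0.006, 0.0, -1.0]]
ft_force: [0.7, 4.2, -1.1]
grip_width: 0.0254
```

Request:
apply_moves([
  {"tx": 0,"ty": 5,"tz": 0,"rx": 0,"ry": 0,"rz": 0,"jaw": -0.4},
  {"tx": 0,"ty": 10,"tz": 0,"rx": 0,"ry": 0,"rz": 0,"jaw": -0.4},
  {"tx": 0,"ty": 14,"tz": 0,"rx": 0,"ry": 0,"rz": 0,"jaw": -0.4},
  {"tx": 0,"ty": 17,"tz": 0,"rx": 0,"ry": 0,"rz": 0,"jaw": -0.4},
  {"tx": 0,"ty": 20,"tz": 0,"rx": 0,"ry": 0,"rz": 0,"jaw": -0.4},
  {"tx": 0,"ty": 23,"tz": 0,"rx": 0,"ry": 0,"rz": 0,"jaw": -0.4},
  {"tx": 0,"ty": 26,"tz": 0,"rx": 0,"ry": 0,"rz": 0,"jaw": -0.4},
  {"tx": 0,"ty": 29,"tz": 0,"rx": 0,"ry": 0,"rz": 0,"jaw": -0.4},
  {"tx": 0,"ty": 32,"tz": 0,"rx": 0,"ry": 0,"rz": 0,"jaw": -0.4},
  {"tx": 0,"ty": 34,"tz": 0,"rx": 0,"ry": 0,"rz": 0,"jaw": -0.4},
  {"tx": 0,"ty": 35,"tz": 0,"rx": 0,"ry": 0,"rz": 0,"jaw": -0.4},
  {"tx": 0,"ty": 35,"tz": 0,"rx": 0,"ry": 0,"rz": 0,"jaw": -0.4},
])

```text
time_s: 7.65
position: [0.6205, 0.2619, 0.139]
tool_rot: [[-0.998, -0.057, 0.006], [-0.057, 0.998, -0.0], [-0.005, -0.001, -1.0]]
ft_force: [-0.7, -4.7, -0.1]
grip_width: 0.0257
```

Request:
apply_moves([
  {"tx": 0,"ty": 0.5,"tz": 0,"rx": 0,"ry": 0,"rz": 0,"jaw": -0.4},
])

```text
time_s: 7.75
position: [0.6205, 0.262, 0.139]
tool_rot: [[-0.998, -0.057, 0.005], [-0.057, 0.998, -0.001], [-0.005, -0.001, -1.0]]
ft_force: [-0.8, -4.2, -0.0]
grip_width: 0.0258
```

Now back to the − end.

Request:
apply_moves([
  {"tx": 0,"ty": -5,"tz": 0,"rx": 0,"ry": 0,"rz": 0,"jaw": -0.4},
  {"tx": 0,"ty": -10,"tz": 0,"rx": 0,"ry": 0,"rz": 0,"jaw": -0.4},
  {"tx": 0,"ty": -14,"tz": 0,"rx": 0,"ry": 0,"rz": 0,"jaw": -0.4},
  {"tx": 0,"ty": -17,"tz": 0,"rx": 0,"ry": 0,"rz": 0,"jaw": -0.4},
  {"tx": 0,"ty": -20,"tz": 0,"rx": 0,"ry": 0,"rz": 0,"jaw": -0.4},
  {"tx": 0,"ty": -23,"tz": 0,"rx": 0,"ry": 0,"rz": 0,"jaw": -0.4},
  {"tx": 0,"ty": -26,"tz": 0,"rx": 0,"ry": 0,"rz": 0,"jaw": -0.4},
  {"tx": 0,"ty": -29,"tz": 0,"rx": 0,"ry": 0,"rz": 0,"jaw": -0.4},
  {"tx": 0,"ty": -32,"tz": 0,"rx": 0,"ry": 0,"rz": 0,"jaw": -0.4},
  {"tx": 0,"ty": -34,"tz": 0,"rx": 0,"ry": 0,"rz": 0,"jaw": -0.4},
  {"tx": 0,"ty": -35,"tz": 0,"rx": 0,"ry": 0,"rz": 0,"jaw": -0.4},
  {"tx": 0,"ty": -35,"tz": 0,"rx": 0,"ry": 0,"rz": 0,"jaw": -0.4},
])

```text
time_s: 8.95
position: [0.6204, 0.2273, 0.1389]
tool_rot: [[-0.998, -0.057, 0.005], [-0.057, 0.998, -0.0], [-0.005, -0.0, -1.0]]
ft_force: [0.8, 3.5, -1.2]
grip_width: 0.0258
```

Request:
apply_moves([
  {"tx": 0,"ty": 5,"tz": 0,"rx": 0,"ry": 0,"rz": 0,"jaw": -0.4},
  {"tx": 0,"ty": 10,"tz": 0,"rx": 0,"ry": 0,"rz": 0,"jaw": -0.4},
  {"tx": 0,"ty": 14,"tz": 0,"rx": 0,"ry": 0,"rz": 0,"jaw": -0.4},
  {"tx": 0,"ty": 17,"tz": 0,"rx": 0,"ry": 0,"rz": 0,"jaw": -0.4},
  {"tx": 0,"ty": 20,"tz": 0,"rx": 0,"ry": 0,"rz": 0,"jaw": -0.4},
  {"tx": 0,"ty": 23,"tz": 0,"rx": 0,"ry": 0,"rz": 0,"jaw": -0.4},
  {"tx": 0,"ty": 26,"tz": 0,"rx": 0,"ry": 0,"rz": 0,"jaw": -0.4},
  {"tx": 0,"ty": 29,"tz": 0,"rx": 0,"ry": 0,"rz": 0,"jaw": -0.4},
  {"tx": 0,"ty": 32,"tz": 0,"rx": 0,"ry": 0,"rz": 0,"jaw": -0.4},
  {"tx": 0,"ty": 34,"tz": 0,"rx": 0,"ry": 0,"rz": 0,"jaw": -0.4},
  {"tx": 0,"ty": 35,"tz": 0,"rx": 0,"ry": 0,"rz": 0,"jaw": -0.4},
  {"tx": 0,"ty": 35,"tz": 0,"rx": 0,"ry": 0,"rz": 0,"jaw": -0.4},
])

```text
time_s: 10.15
position: [0.6204, 0.262, 0.1388]
tool_rot: [[-0.998, -0.057, 0.005], [-0.057, 0.998, -0.001], [-0.005, -0.001, -1.0]]
ft_force: [0.1, -3.7, -0.2]
grip_width: 0.0252
```

Request:
apply_moves([
  {"tx": 0,"ty": -5,"tz": 0,"rx": 0,"ry": 0,"rz": 0,"jaw": -0.4},
  {"tx": 0,"ty": -10,"tz": 0,"rx": 0,"ry": 0,"rz": 0,"jaw": -0.4},
  {"tx": 0,"ty": -14,"tz": 0,"rx": 0,"ry": 0,"rz": 0,"jaw": -0.4},
  {"tx": 0,"ty": -17,"tz": 0,"rx": 0,"ry": 0,"rz": 0,"jaw": -0.4},
  {"tx": 0,"ty": -20,"tz": 0,"rx": 0,"ry": 0,"rz": 0,"jaw": -0.4},
  {"tx": 0,"ty": -23,"tz": 0,"rx": 0,"ry": 0,"rz": 0,"jaw": -0.4},
  {"tx": 0,"ty": -26,"tz": 0,"rx": 0,"ry": 0,"rz": 0,"jaw": -0.4},
  {"tx": 0,"ty": -29,"tz": 0,"rx": 0,"ry": 0,"rz": 0,"jaw": -0.4},
  {"tx": 0,"ty": -32,"tz": 0,"rx": 0,"ry": 0,"rz": 0,"jaw": -0.4},
  {"tx": 0,"ty": -34,"tz": 0,"rx": 0,"ry": 0,"rz": 0,"jaw": -0.4},
  {"tx": 0,"ty": -35,"tz": 0,"rx": 0,"ry": 0,"rz": 0,"jaw": -0.4},
  {"tx": 0,"ty": -35,"tz": 0,"rx": 0,"ry": 0,"rz": 0,"jaw": -0.4},
])

```text
time_s: 11.35
position: [0.6204, 0.2274, 0.1388]
tool_rot: [[-0.998, -0.057, 0.005], [-0.057, 0.998, -0.0], [-0.005, -0.0, -1.0]]
ft_force: [0.7, 3.6, -0.4]
grip_width: 0.0257
```

I've rocked it across and back twice or more, with the ends at 3.5–4.7 N. It now leans at the −y end. I'll retreat clear of it and go to the collar.

Request:
apply_moves([
  {"tx": 0,"ty": 3,"tz": 0,"rx": 0,"ry": 0,"rz": 0,"jaw": -0.4},
  {"tx": 0,"ty": 6.5,"tz": 0,"rx": 0,"ry": 0,"rz": 0,"jaw": -0.4},
  {"tx": 0,"ty": 6.5,"tz": 15,"rx": 0,"ry": 0,"rz": 0,"jaw": -0.4},
  {"tx": 0,"ty": 6.5,"tz": 45,"rx": 0,"ry": 0,"rz": 0,"jaw": -0.4},
  {"tx": 0,"ty": 6.5,"tz": 70,"rx": 0,"ry": 0,"rz": 0,"jaw": -0.4},
  {"tx": -20,"ty": -30,"tz": 70,"rx": 0,"ry": 0,"rz": 0,"jaw": 0.4},
])

```text
time_s: 11.95
position: [0.6025, 0.1996, 0.2121]
tool_rot: [[-0.998, -0.06, 0.013], [-0.06, 0.998, 0.001], [-0.013, 0.0, -1.0]]
ft_force: [0.3, -1.7, 0.3]
grip_width: 0.0389
```

Run:
```python
from h import *
s=save('side','s5.png')
o=env.observe();print(o['position'],o['grip_width'],o['ft_force'],o['time_s'])
b=cv2.resize(s['image'][80:280,180:420],None,fx=3,fy=3,interpolation=cv2.INTER_CUBIC)
cv2.imwrite('pics/s5z.png',b[:,:,::-1])
```

```text
[0.59806682 0.19342256 0.20984563] 0.046269328701142 [ 1.82497643 -2.72391572  0.84609966] 12.0
```

View pics/s5z.png

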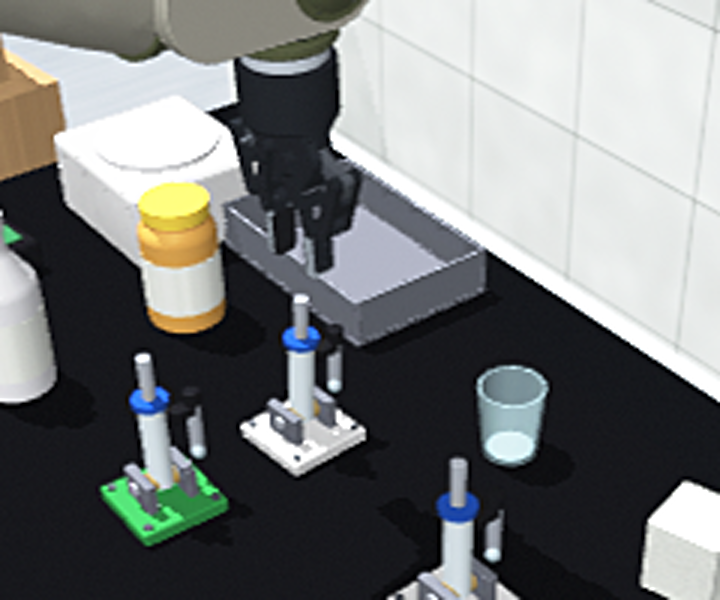

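Request:
apply_moves([
  {"tx": -20,"ty": -37,"tz": 0,"rx": 0,"ry": 0,"rz": 0,"jaw": 0.4},
  {"tx": -40,"ty": -75,"tz": 0,"rx": 0,"ry": 0,"rz": 0,"jaw": 0.4},
  {"tx": -60,"ty": -112,"tz": 0,"rx": 0,"ry": 0,"rz": 0,"jaw": 0.4},
  {"tx": -80,"ty": -149,"tz": 0,"rx": 0,"ry": 0,"rz": 0,"jaw": 0.4},
  {"tx": -100,"ty": -186,"tz": 0,"rx": 0,"ry": 0,"rz": 0,"jaw": 0.4},
  {"tx": -120,"ty": -224,"tz": -10,"rx": 0,"ry": 0,"rz": 0,"jaw": 0.4},
  {"tx": -140,"ty": -261,"tz": -30,"rx": 0,"ry": 0,"rz": 0,"jaw": 0.4},
  {"tx": -160,"ty": -298,"tz": -50,"rx": 0,"ry": 0,"rz": 0,"jaw": 0.4},
  {"tx": -160,"ty": -298,"tz": -90,"rx": 0,"ry": 0,"rz": 0,"jaw": 0.4},
  {"tx": -160,"ty": -298,"tz": -110,"rx": 0,"ry": 0,"rz": 0,"jaw": 0.4},
  {"tx": -160,"ty": -298,"tz": -110,"rx": 0,"ry": 0,"rz": 0,"jaw": 0.4},
])

```text
time_s: 13.1
position: [0.4367, -0.1043, 0.0979]
tool_rot: [[-0.998, -0.056, 0.0], [-0.056, 0.998, -0.001], [-0.0, -0.001, -1.0]]
ft_force: [-0.5, 0.7, 0.2]
grip_width: 0.0598
```

Run:
```python
from h import *
d=save('wrist','w6.png')
o=env.observe();print(o['position'],o['tool_rot'].round(3).tolist(),o['grip_width'],o['ft_force'],o['time_s'])
h=cv2.cvtColor(d['image'],cv2.COLOR_RGB2HSV)
m=(((h[...,0]<8)|(h[...,0]>172))&(h[...,1]>130)&(h[...,2]>60)).astype('uint8')
cs,_=cv2.findContours(m,cv2.RETR_CCOMP,cv2.CHAIN_APPROX_NONE)
for c in cs:
    if len(c)>40:
        e=cv2.fitEllipse(c); print(e, onz(d,*e[0],.024).round(4), onz(d,*e[0],.0).round(4))
```

```text
[ 0.43769008 -0.10451781  0.09946378] [[-0.998, -0.056, 0.003], [-0.056, 0.998, -0.002], [-0.003, -0.002, -1.0]] 0.0598007103360113 [0.18923025 0.46609107 0.15954821] 13.15
((311.85919189453125, 243.6470184326172), (29.57124900817871, 31.57295036315918), 73.94915771484375) [ 0.4365 -0.1048  0.024 ] [ 0.4444 -0.1045  0.    ]
((312.1545104980469, 240.46356201171875), (64.32039642333984, 67.51201629638672), 10.252806663513184) [ 0.4345 -0.1047  0.024 ] [ 0.4421 -0.1044  0.    ]
```

View pics/w6.png

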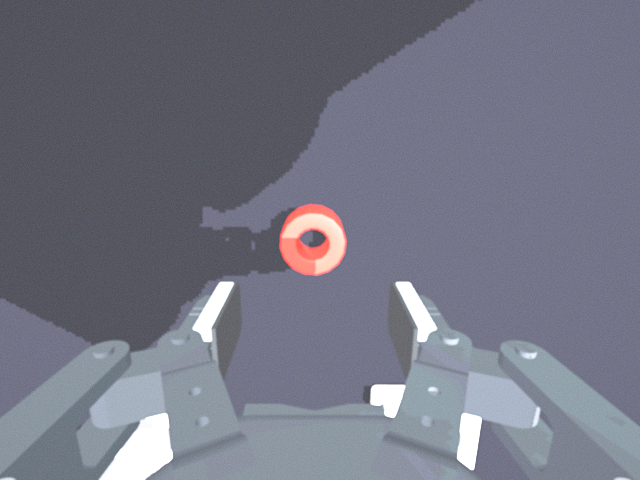

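The wrist view puts the collar top at (313,243), about (0.437, −0.1045), centred between the jaws. I'll go down and grasp it.

Request:
apply_moves([
  {"tx": 0,"ty": 0,"tz": -35,"rx": 0,"ry": 0,"rz": 0,"jaw": 0.4},
  {"tx": 0,"ty": 0,"tz": -65,"rx": 0,"ry": 0,"rz": 0,"jaw": 0.4},
  {"tx": -0.5,"ty": 0,"tz": -82,"rx": 0,"ry": 0,"rz": 0,"jaw": 0.4},
  {"tx": -0.5,"ty": 0,"tz": -91,"rx": 0,"ry": 0.003,"rz": 0,"jaw": 0.4},
  {"tx": -0.5,"ty": 0,"tz": -91,"rx": 0,"ry": 0.003,"rz": 0,"jaw": 0.4},
])

```text
time_s: 13.65
position: [0.4377, -0.1045, 0.0087]
tool_rot: [[-0.998, -0.057, -0.0], [-0.057, 0.998, -0.002], [0.0, -0.002, -1.0]]
ft_force: [-0.3, 0.5, 0.7]
grip_width: 0.0599
```

Request:
apply_moves([
  {"tx": 0,"ty": 0,"tz": 0,"rx": 0,"ry": 0,"rz": 0,"jaw": -0.3},
  {"tx": 0,"ty": 0,"tz": 0,"rx": 0,"ry": 0,"rz": 0,"jaw": -0.3},
  {"tx": 0,"ty": 0,"tz": 0,"rx": 0,"ry": 0,"rz": 0,"jaw": -0.3},
  {"tx": 0,"ty": 0,"tz": 0,"rx": 0,"ry": 0,"rz": 0,"jaw": -0.3},
  {"tx": 0,"ty": 0,"tz": 0,"rx": 0,"ry": 0,"rz": 0,"jaw": -0.3},
], grip_force=25)

```text
time_s: 14.15
position: [0.4386, -0.1048, 0.0101]
tool_rot: [[-0.998, -0.057, 0.003], [-0.057, 0.998, -0.004], [-0.003, -0.004, -1.0]]
ft_force: [-0.1, 2.1, 5.8]
grip_width: 0.0387
```

Request:
apply_moves([
  {"tx": 0,"ty": 0,"tz": 5,"rx": 0,"ry": 0,"rz": 0,"jaw": -0.3},
  {"tx": 0,"ty": 0,"tz": 30,"rx": 0,"ry": 0,"rz": 0,"jaw": -0.3},
  {"tx": 0,"ty": 0,"tz": 60,"rx": 0,"ry": 0,"rz": 0,"jaw": -0.3},
  {"tx": 0,"ty": 0,"tz": 100,"rx": 0,"ry": 0,"rz": 0,"jaw": -0.3},
  {"tx": 0,"ty": 0,"tz": 140,"rx": 0,"ry": 0,"rz": 0,"jaw": -0.3},
  {"tx": 0,"ty": 0,"tz": 180,"rx": 0,"ry": 0,"rz": 0,"jaw": -0.3},
  {"tx": 0,"ty": 0,"tz": 210,"rx": 0,"ry": 0,"rz": 0,"jaw": -0.3},
  {"tx": 0,"ty": 0,"tz": 220,"rx": 0,"ry": 0,"rz": 0,"jaw": -0.3},
  {"tx": 0,"ty": 0,"tz": 220,"rx": 0,"ry": 0,"rz": 0,"jaw": -0.3},
])

```text
time_s: 15.05
position: [0.4388, -0.1049, 0.2313]
tool_rot: [[-0.998, -0.057, 0.005], [-0.057, 0.998, -0.005], [-0.005, -0.005, -1.0]]
ft_force: [0.4, -0.3, -0.6]
grip_width: 0.0384
```

Run:
```python
from h import *
d=save('wrist','w7.png');s=save('side','s7.png')
o=env.observe();print(o['position'],o['tool_rot'].round(3).tolist(),o['grip_width'],o['ft_force'],o['time_s'])
h=cv2.cvtColor(d['image'],cv2.COLOR_RGB2HSV)
m=(((h[...,0]<8)|(h[...,0]>172))&(h[...,1]>130)&(h[...,2]>60)).astype('uint8')
cs,_=cv2.findContours(m,cv2.RETR_CCOMP,cv2.CHAIN_APPROX_NONE)
for c in cs:
    if len(c)>40: print(cv2.fitEllipse(c))
print('tcp',o['position'],proj(d,o['position']+[0,0,.014]))
h=cv2.cvtColor(s['image'],cv2.COLOR_RGB2HSV)
m=(((h[...,0]<8)|(h[...,0]>172))&(h[...,1]>130)&(h[...,2]>60)).astype('uint8')
n,l,st,c=cv2.connectedComponentsWithStats(m)
for i in range(1,n):
    if st[i][4]>30: print(st[i],c[i])
```

```text
[ 0.4380203  -0.10452788  0.22902517] [[-0.998, -0.057, 0.001], [-0.057, 0.998, -0.003], [-0.001, -0.003, -1.0]] 0.03851079688759089 [ 0.13370173 -0.18475784 -1.77553817] 15.15
((314.0732727050781, 300.7830505371094), (102.509033203125, 112.71356964111328), 2.8737599849700928)
((314.0138244628906, 297.00714111328125), (19.187294006347656, 37.062034606933594), 90.73078918457031)
((326.9420166015625, 274.8997802734375), (18.090999603271484, 60.72201156616211), 101.06472778320312)
tcp [ 0.4380203  -0.10452788  0.22902517] [312.40032525 311.52163222]
[286 248  21  24 298] [293.88926174 259.53691275]
[ 486  370   42   39 1250] [506.5784 389.1336]
```

View pics/w7.png

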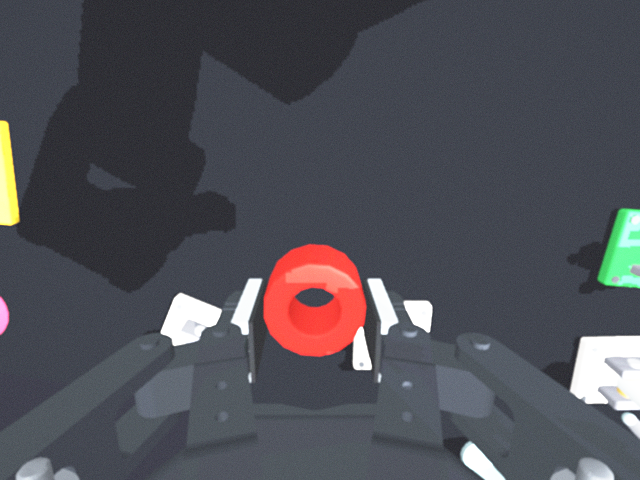

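View pics/s7.png

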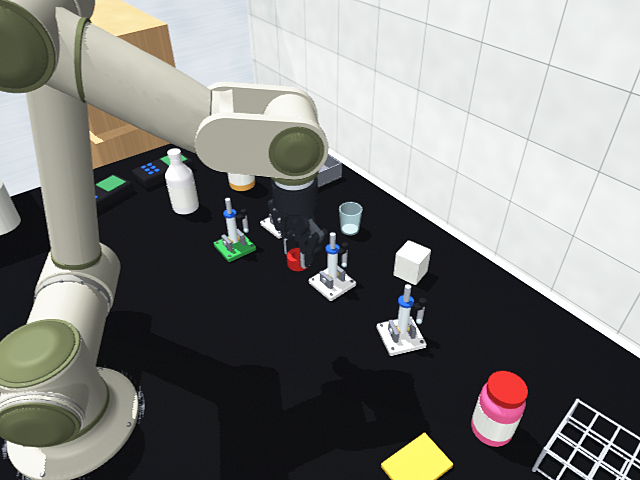

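The collar is held at width 38.5 mm, with its bore centred on the TCP axis to within 1 mm. I'll carry it to just beyond stand 1 and look at the leaning spigot.

Request:
apply_moves([
  {"tx": 21,"ty": 34,"tz": 0,"rx": 0,"ry": 0,"rz": 0,"jaw": -0.3},
  {"tx": 42,"ty": 68,"tz": 0,"rx": 0,"ry": 0,"rz": 0,"jaw": -0.3},
  {"tx": 63,"ty": 103,"tz": 0,"rx": 0,"ry": 0,"rz": 0,"jaw": -0.3},
  {"tx": 84,"ty": 137,"tz": 0,"rx": 0.02,"ry": 0,"rz": 0,"jaw": -0.3},
  {"tx": 105,"ty": 171,"tz": 0,"rx": 0.04,"ry": 0,"rz": 0,"jaw": -0.3},
  {"tx": 126,"ty": 205,"tz": 0,"rx": 0.06,"ry": 0.003,"rz": 0,"jaw": -0.3},
  {"tx": 147,"ty": 239,"tz": 0,"rx": 0.08,"ry": 0.004,"rz": 0,"jaw": -0.3},
  {"tx": 168,"ty": 273,"tz": 0,"rx": 0.08,"ry": 0.004,"rz": 0,"jaw": -0.3},
  {"tx": 189,"ty": 308,"tz": -10,"rx": 0.08,"ry": 0.004,"rz": 0,"jaw": -0.3},
  {"tx": 207,"ty": 340,"tz": -30,"rx": 0.08,"ry": 0.004,"rz": 0,"jaw": -0.3},
  {"tx": 207,"ty": 340,"tz": -34,"rx": 0.08,"ry": 0.004,"rz": 0,"jaw": -0.3},
  {"tx": 207,"ty": 340,"tz": -34,"rx": 0.08,"ry": 0.004,"rz": 0,"jaw": -0.3},
])

```text
time_s: 16.35
position: [0.6442, 0.2357, 0.1916]
tool_rot: [[-0.998, -0.057, -0.009], [-0.058, 0.995, 0.076], [0.004, 0.077, -0.997]]
ft_force: [-0.6, -0.4, 0.0]
grip_width: 0.0385
```

Run:
```python
from h import *
d=save('wrist','w8.png');s=save('side','s8.png')
o=env.observe();print(o['position'],o['tool_rot'].round(3).tolist(),o['grip_width'],o['ft_force'],o['time_s'])
b=cv2.resize(s['image'][80:280,180:420],None,fx=3,fy=3,interpolation=cv2.INTER_CUBIC)
cv2.imwrite('pics/s8z.png',b[:,:,::-1])
```

```text
[0.64479374 0.23463555 0.19467266] [[-0.998, -0.056, -0.004], [-0.056, 0.995, 0.077], [-0.0, 0.077, -0.997]] 0.03875688598877131 [ 0.71010583 -0.00981131 -0.13311874] 16.45
```

View pics/w8.png

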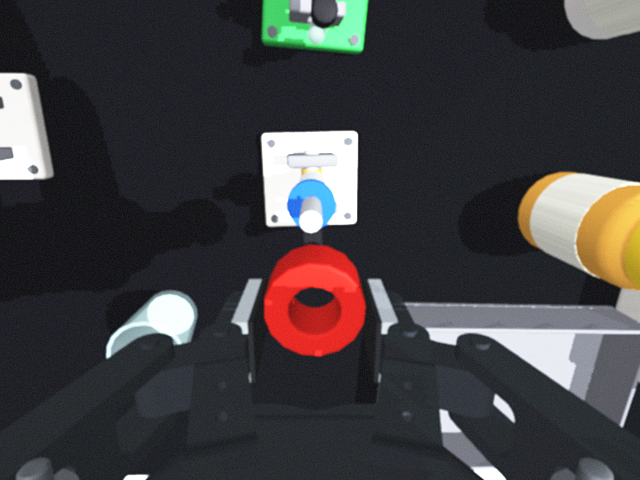

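View pics/s8z.png

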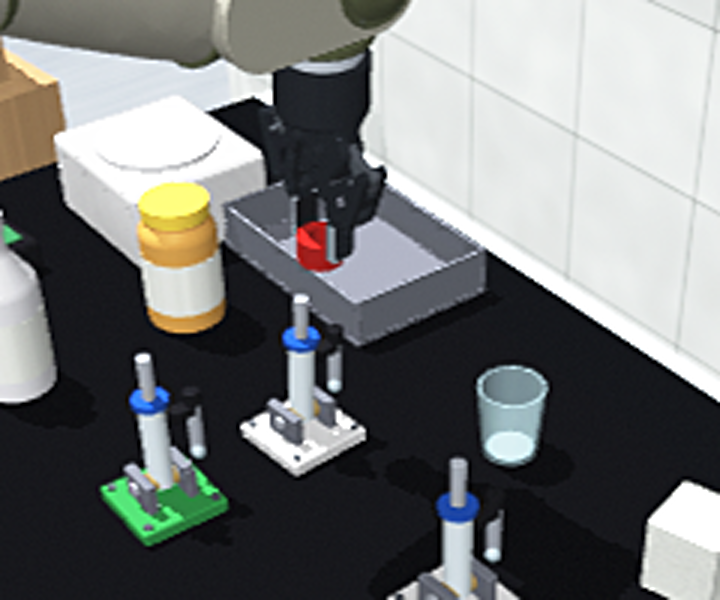

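Run:
```python
from h import *
d=load('w8.png');h=cv2.cvtColor(d['image'],cv2.COLOR_RGB2HSV)
m=((h[...,0]>95)&(h[...,0]<125)&(h[...,1]>150)&(h[...,2]>90)).astype('uint8'); m[:, :230]=0;m[:,400:]=0
ys,xs=np.where(m);print(xs.min(),xs.max(),ys.min(),ys.max())
u=(xs.min()+xs.max())/2
tip=onz(d,311,221,.1535);fl=onz(d,u,204,.114)
pl=np.mean([onz(d,*p,.014) for p in [(270,143),(352,140),(274,219),(347,215)]],0)
print(tip,fl,pl,np.degrees(np.arctan2(tip[1]-pl[1],.1235)))
tcp=np.array([0.64479,0.23464,0.19467]);z=np.array([-.004,.077,-.997])
# where tool axis crosses at tip height, flange height
for H in(.1535,.114): print(tcp+z*(tcp[2]-H)/.997)
```

```text
288 334 180 227
[0.62025542 0.23668579 0.1535    ] [0.61978975 0.23938106 0.114     ] [0.61974155 0.24626766 0.014     ] -4.436459684742448
[0.64462482 0.23781963 0.1535    ]
[0.64446635 0.24087028 0.114     ]
```

The tip is at (311,221) and the flange at (311,204), so the tool tilt matches the lean. I'll shift over the spigot and lower a little.

Request:
apply_moves([
  {"tx": -12,"ty": -1,"tz": 0,"rx": 0,"ry": 0,"rz": 0,"jaw": -0.3},
  {"tx": -24.4,"ty": -2.2,"tz": 0,"rx": 0,"ry": 0,"rz": 0,"jaw": -0.3},
  {"tx": -24.4,"ty": -2.2,"tz": 0,"rx": 0,"ry": 0,"rz": 0,"jaw": -0.3},
  {"tx": -24.5,"ty": -1,"tz": -15,"rx": 0,"ry": 0,"rz": 0,"jaw": -0.3},
  {"tx": -24.5,"ty": -0.1,"tz": -27,"rx": 0,"ry": 0,"rz": 0,"jaw": -0.3},
  {"tx": -24.5,"ty": -0.1,"tz": -27,"rx": 0,"ry": 0,"rz": 0,"jaw": -0.3},
])

```text
time_s: 17.05
position: [0.6199, 0.234, 0.1659]
tool_rot: [[-0.998, -0.055, -0.007], [-0.055, 0.996, 0.076], [0.003, 0.077, -0.997]]
ft_force: [0.3, 0.1, -0.7]
grip_width: 0.0385
```

Run:
```python
from h import *
d=save('wrist','w9.png');s=save('side','s9.png')
o=env.observe();print(o['position'],o['tool_rot'].round(3).tolist(),o['grip_width'],o['ft_force'],o['time_s'])
a=cv2.resize(s['image'][130:250,220:340],None,fx=4,fy=4,interpolation=cv2.INTER_CUBIC)
b=cv2.resize(d['image'][200:400,240:400],None,fx=2.4,fy=2.4,interpolation=cv2.INTER_CUBIC)
cv2.imwrite('pics/s9z.png',np.hstack([a,b[:480]*1 if b.shape[0]>=480 else b])[:,:,::-1])
```

```text
[0.6205679  0.23429108 0.16774783] [[-0.998, -0.055, -0.004], [-0.056, 0.995, 0.077], [-0.0, 0.077, -0.997]] 0.03850305947770528 [ 0.0366528 -0.0406337 -0.346047 ] 17.15
```

View pics/s9z.png

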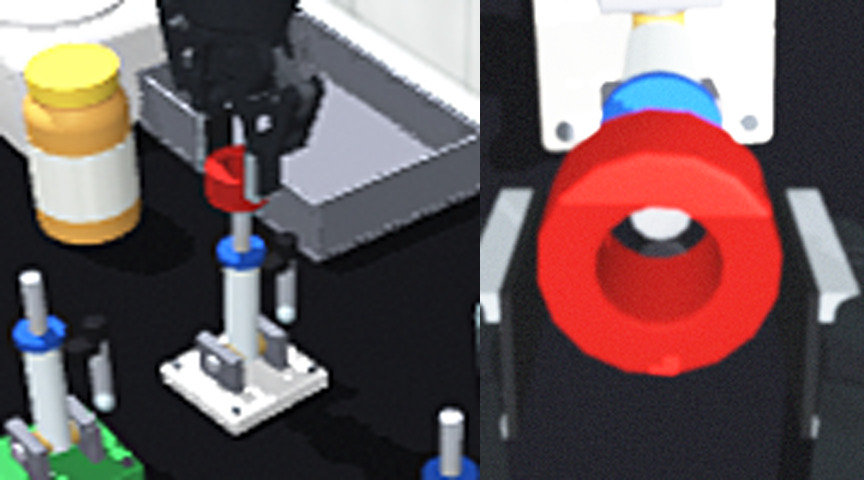

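Through the bore the spigot tip is centred sideways, with a gap of about 3–4 mm on the far side. Lowering along the spigot axis.

Request:
apply_moves([
  {"tx": 0,"ty": 0.5,"tz": -6,"rx": 0,"ry": 0,"rz": 0,"jaw": -0.3},
  {"tx": 0,"ty": 0.9,"tz": -12,"rx": 0,"ry": 0,"rz": 0,"jaw": -0.3},
  {"tx": 0,"ty": 1.4,"tz": -18,"rx": 0,"ry": 0,"rz": 0,"jaw": -0.3},
  {"tx": 0,"ty": 1.8,"tz": -24,"rx": 0,"ry": 0,"rz": 0,"jaw": -0.3},
])

```text
time_s: 17.55
position: [0.6205, 0.2361, 0.1431]
tool_rot: [[-0.998, -0.056, -0.004], [-0.056, 0.995, 0.077], [0.0, 0.077, -0.997]]
ft_force: [-0.1, -0.1, -0.4]
grip_width: 0.0383
```

Request:
apply_moves([
  {"tx": 0,"ty": 0.3,"tz": -4,"rx": 0,"ry": 0,"rz": 0,"jaw": -0.3},
  {"tx": 0,"ty": 0.7,"tz": -9,"rx": 0,"ry": 0,"rz": 0,"jaw": -0.3},
  {"tx": 0,"ty": 0.8,"tz": -11,"rx": 0,"ry": 0,"rz": 0,"jaw": -0.3},
])

```text
time_s: 17.85
position: [0.6203, 0.2369, 0.1314]
tool_rot: [[-0.998, -0.055, -0.005], [-0.056, 0.995, 0.077], [0.001, 0.077, -0.997]]
ft_force: [-0.5, -0.0, -0.3]
grip_width: 0.0383
```

Run:
```python
from h import *
d=save('wrist','w10.png');s=save('side','s10.png')
o=env.observe();print(o['position'],o['tool_rot'].round(3).tolist(),o['grip_width'],o['ft_force'],o['time_s'])
a=cv2.resize(s['image'][130:250,220:340],None,fx=4,fy=4,interpolation=cv2.INTER_CUBIC)
b=cv2.resize(d['image'][200:400,240:400],None,fx=2.4,fy=2.4,interpolation=cv2.INTER_CUBIC)
cv2.imwrite('pics/s10z.png',np.hstack([a,b])[:,:,::-1])
```

```text
[0.62039752 0.23694646 0.13177984] [[-0.998, -0.056, -0.005], [-0.056, 0.995, 0.077], [0.001, 0.077, -0.997]] 0.038675914342704946 [ 0.31531171 -0.51434881 -0.26277005] 17.95
```

View pics/s10z.png

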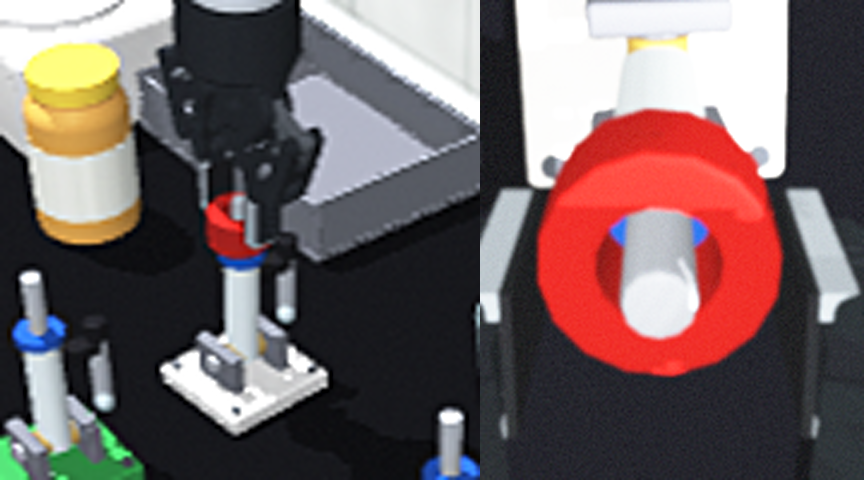

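Request:
apply_moves([
  {"tx": 0,"ty": 0.2,"tz": -2,"rx": 0,"ry": 0,"rz": 0,"jaw": -0.3},
  {"tx": 0,"ty": 0.4,"tz": -4,"rx": 0,"ry": 0,"rz": 0,"jaw": -0.3},
  {"tx": 0,"ty": 0.4,"tz": -5,"rx": 0,"ry": 0,"rz": 0,"jaw": -0.3},
])

```text
time_s: 18.25
position: [0.6204, 0.2374, 0.1266]
tool_rot: [[-0.998, -0.056, -0.005], [-0.056, 0.995, 0.077], [0.001, 0.077, -0.997]]
ft_force: [-0.3, -0.3, -0.3]
grip_width: 0.0386
```

Request:
apply_moves([
  {"tx": 0,"ty": 0.1,"tz": -1,"rx": 0,"ry": 0,"rz": 0,"jaw": -0.3},
  {"tx": 0,"ty": 0.1,"tz": -1,"rx": 0,"ry": 0,"rz": 0,"jaw": -0.3},
])

```text
time_s: 18.45
position: [0.6203, 0.2375, 0.1255]
tool_rot: [[-0.998, -0.056, -0.005], [-0.056, 0.995, 0.077], [0.001, 0.077, -0.997]]
ft_force: [-0.1, -0.0, -0.7]
grip_width: 0.0384
```

Request:
apply_moves([
  {"tx": 0,"ty": 0.1,"tz": -1,"rx": 0,"ry": 0,"rz": 0,"jaw": -0.3},
  {"tx": 0,"ty": 0.1,"tz": -1,"rx": 0,"ry": 0,"rz": 0,"jaw": -0.3},
])

```text
time_s: 18.65
position: [0.6203, 0.2375, 0.1244]
tool_rot: [[-0.998, -0.055, -0.005], [-0.056, 0.996, 0.077], [0.001, 0.077, -0.997]]
ft_force: [0.9, -0.4, -0.7]
grip_width: 0.0383
```

Request:
apply_moves([
  {"tx": 0,"ty": 0.1,"tz": -1,"rx": 0,"ry": 0,"rz": 0,"jaw": -0.3},
  {"tx": 0,"ty": 0.1,"tz": -1,"rx": 0,"ry": 0,"rz": 0,"jaw": -0.3},
])

```text
time_s: 18.85
position: [0.6205, 0.2376, 0.1239]
tool_rot: [[-0.998, -0.056, -0.004], [-0.056, 0.995, 0.077], [0.0, 0.077, -0.997]]
ft_force: [-0.4, -1.4, 3.7]
grip_width: 0.0386
```

Request:
apply_moves([
  {"tx": 0,"ty": 0,"tz": -0.7,"rx": 0,"ry": 0,"rz": 0,"jaw": -0.3},
  {"tx": 0,"ty": 0,"tz": -0.7,"rx": 0,"ry": 0,"rz": 0,"jaw": -0.3},
])

```text
time_s: 19.05
position: [0.6207, 0.2376, 0.1238]
tool_rot: [[-0.998, -0.056, -0.003], [-0.056, 0.995, 0.077], [-0.001, 0.077, -0.997]]
ft_force: [-1.3, -1.7, 5.4]
grip_width: 0.0386
```

It seated at the expected height, z=0.1239, with 4–5 N. I'll ease off and let go.

Request:
apply_moves([
  {"tx": 0,"ty": 0,"tz": 0.3,"rx": 0,"ry": 0,"rz": 0,"jaw": -0.3},
  {"tx": 0,"ty": 0,"tz": 0.3,"rx": 0,"ry": 0,"rz": 0,"jaw": 0},
  {"tx": 0,"ty": 0,"tz": 0.3,"rx": 0,"ry": 0,"rz": 0,"jaw": 0.2},
  {"tx": 0,"ty": 0,"tz": 0.3,"rx": 0,"ry": 0,"rz": 0,"jaw": 0.4},
  {"tx": 0,"ty": 0,"tz": 0.3,"rx": 0,"ry": 0,"rz": 0,"jaw": 0.4},
  {"tx": 0,"ty": 0,"tz": 0.3,"rx": 0,"ry": 0,"rz": 0,"jaw": 0.4},
])

```text
time_s: 19.65
position: [0.6207, 0.2376, 0.124]
tool_rot: [[-0.998, -0.056, -0.003], [-0.056, 0.995, 0.077], [-0.001, 0.077, -0.997]]
ft_force: [0.4, -0.3, 0.4]
grip_width: 0.0597
```

Run:
```python
from h import *
d=save('wrist','w11.png');s=save('side','s11.png')
o=env.observe();print(o['position'],o['grip_width'],o['ft_force'],o['time_s'])
a=cv2.resize(s['image'][130:250,220:340],None,fx=4,fy=4,interpolation=cv2.INTER_CUBIC)
b=cv2.resize(d['image'][200:400,240:400],None,fx=2.4,fy=2.4,interpolation=cv2.INTER_CUBIC)
cv2.imwrite('pics/s11z.png',np.hstack([a,b])[:,:,::-1])
```

```text
[0.62070014 0.23762042 0.12407928] 0.05956972132413457 [-0.45233219  0.03009322  0.39971925] 19.75
```

View pics/s11z.png

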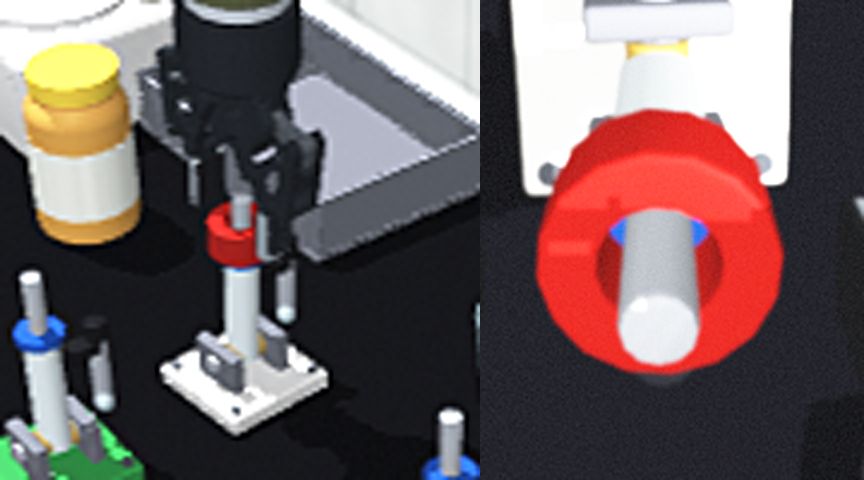

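The collar is seated and free of the jaws. I'll retreat along the tool axis.

Request:
apply_moves([
  {"tx": 0,"ty": -1.2,"tz": 15,"rx": 0,"ry": 0,"rz": 0,"jaw": 0.4},
  {"tx": 0,"ty": -2.7,"tz": 35,"rx": 0,"ry": 0,"rz": 0,"jaw": 0.4},
  {"tx": 0,"ty": -4.6,"tz": 60,"rx": 0,"ry": 0,"rz": 0,"jaw": 0.4},
  {"tx": 0,"ty": -6,"tz": 90,"rx": 0,"ry": 0,"rz": 0,"jaw": 0.4},
  {"tx": -30,"ty": -6,"tz": 110,"rx": 0,"ry": 0,"rz": 0,"jaw": 0.4},
  {"tx": -70,"ty": -6,"tz": 130,"rx": 0,"ry": 0,"rz": 0,"jaw": 0.4},
  {"tx": -110,"ty": -6,"tz": 140,"rx": 0,"ry": 0,"rz": 0,"jaw": 0.4},
  {"tx": -150,"ty": -6,"tz": 150,"rx": 0,"ry": 0,"rz": 0,"jaw": 0.4},
  {"tx": -180,"ty": -6,"tz": 150,"rx": 0,"ry": 0,"rz": 0,"jaw": 0.4},
  {"tx": -180,"ty": -6,"tz": 150,"rx": 0,"ry": 0,"rz": 0,"jaw": 0.4},
  {"tx": -180,"ty": -6,"tz": 150,"rx": 0,"ry": 0,"rz": 0,"jaw": 0.4},
])

```text
time_s: 20.85
position: [0.4408, 0.2317, 0.2745]
tool_rot: [[-0.998, -0.056, -0.002], [-0.056, 0.995, 0.077], [-0.002, 0.077, -0.997]]
ft_force: [0.2, 0.7, 0.1]
grip_width: 0.0597
```

Run:
```python
from h import *
s=save('side','s12.png');t=save('top','t12.png')
o=env.observe();print(o['position'],o['grip_width'],o['ft_force'],o['time_s'])
a=cv2.resize(s['image'][130:270,220:340],None,fx=4,fy=4,interpolation=cv2.INTER_CUBIC)
cv2.imwrite('pics/s12z.png',a[:,:,::-1])
```

```text
[0.4416453  0.23155597 0.27389285] 0.05986285496757663 [-0.36047813 -0.11427801  0.71989306] 20.95
```

View pics/s12z.png

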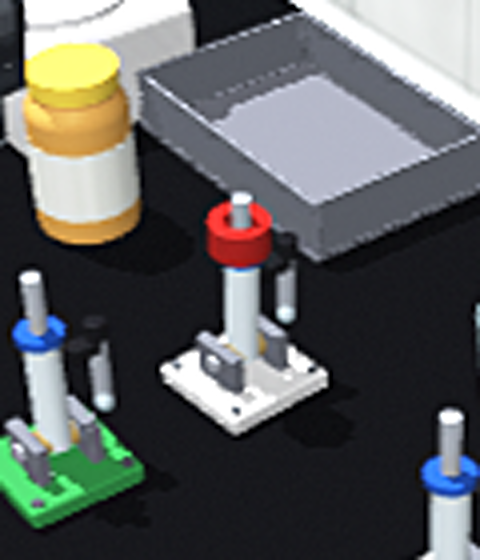

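View pics/s12.png

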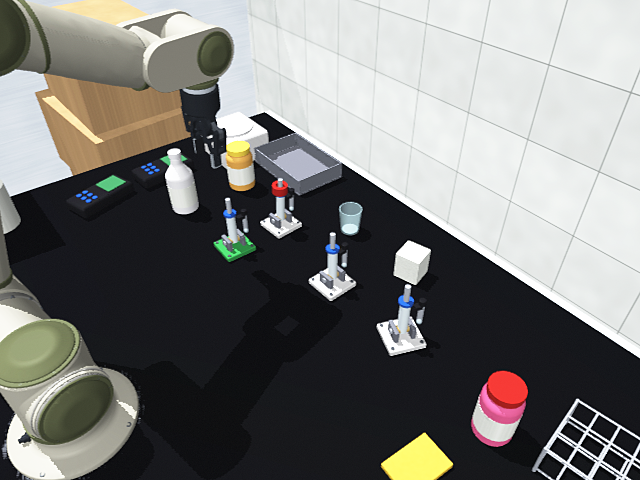

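View pics/t12.png

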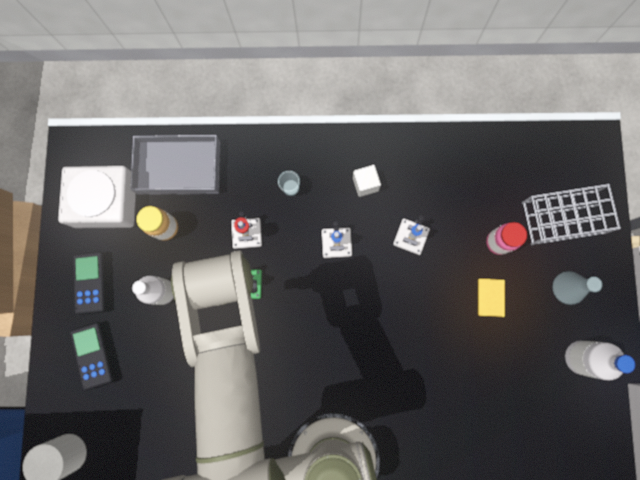

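The collar sits flat. I'll check the lean again from the same wrist pose I used before placing the collar.

Request:
apply_moves([
  {"tx": 40,"ty": 1,"tz": 0,"rx": 0,"ry": 0,"rz": 0,"jaw": 0.4},
  {"tx": 80,"ty": 2,"tz": 0,"rx": 0,"ry": 0,"rz": 0,"jaw": 0.4},
  {"tx": 120,"ty": 3,"tz": 0,"rx": 0,"ry": 0,"rz": 0,"jaw": 0.4},
  {"tx": 160,"ty": 3,"tz": 0,"rx": 0,"ry": 0,"rz": 0,"jaw": 0.4},
  {"tx": 190,"ty": 3,"tz": 0,"rx": 0,"ry": 0,"rz": 0,"jaw": 0.4},
  {"tx": 203,"ty": 3,"tz": -10,"rx": 0,"ry": 0,"rz": 0,"jaw": 0.4},
  {"tx": 203,"ty": 3,"tz": -45,"rx": 0,"ry": 0,"rz": 0,"jaw": 0.4},
  {"tx": 203,"ty": 3,"tz": -70,"rx": 0,"ry": 0,"rz": 0,"jaw": 0.4},
  {"tx": 203,"ty": 3,"tz": -79,"rx": 0,"ry": 0,"rz": 0,"jaw": 0.4},
  {"tx": 203,"ty": 3,"tz": -79,"rx": 0,"ry": 0,"rz": 0,"jaw": 0.4},
  {"tx": 203,"ty": 3,"tz": -79,"rx": 0,"ry": 0,"rz": 0,"jaw": 0.4},
])

```text
time_s: 22.05
position: [0.645, 0.2347, 0.1962]
tool_rot: [[-0.998, -0.055, -0.001], [-0.055, 0.995, 0.077], [-0.003, 0.077, -0.997]]
ft_force: [0.1, -0.5, 0.5]
grip_width: 0.0602
```

Run:
```python
from h import *
d=save('wrist','w13.png')
o=env.observe();print(o['position'],o['ft_force'],o['time_s'])
e=load('w8.png')
f=lambda d:cv2.resize(d['image'][100:300,230:400],None,fx=2.3,fy=2.3,interpolation=cv2.INTER_CUBIC)
cv2.imwrite('pics/w13z.png',np.hstack([f(e),f(d)])[:,:,::-1])
for n,p in (('upright',(.620,.2448,.154)),('lean',(.6205,.2348,.1535))): print(n,proj(load('s12.png'),p))
```

```text
[0.64513193 0.23469952 0.19660818] [ 0.81508242 -0.32598528  0.87308086] 22.1
upright [276.32229179 177.81473724]
lean [278.73866363 179.66039473]
```

View pics/w13z.png

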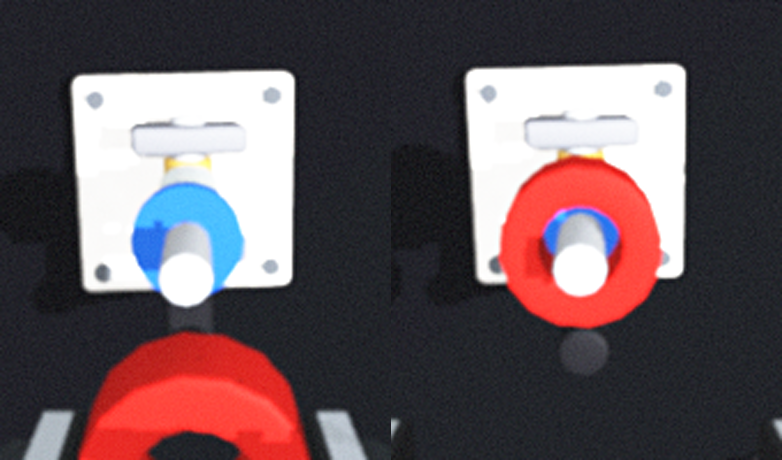

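The tip's offset from the plate screws is the same before (+2.5 px) and after (+3 px), so the lean held. I'll retreat and hand in.

Request:
apply_moves([
  {"tx": 0,"ty": 0,"tz": 40,"rx": 0,"ry": 0,"rz": 0,"jaw": 0.4},
  {"tx": 0,"ty": 0,"tz": 80,"rx": 0,"ry": 0,"rz": 0,"jaw": 0.4},
  {"tx": -40,"ty": 0,"tz": 90,"rx": 0,"ry": 0,"rz": 0,"jaw": 0.4},
  {"tx": -80,"ty": 0,"tz": 90,"rx": 0,"ry": 0,"rz": 0,"jaw": 0.4},
  {"tx": -120,"ty": 0,"tz": 90,"rx": 0,"ry": 0,"rz": 0,"jaw": 0.4},
  {"tx": -120,"ty": 0,"tz": 90,"rx": 0,"ry": 0,"rz": 0,"jaw": 0.4},
  {"tx": -120,"ty": 0,"tz": 90,"rx": 0,"ry": 0,"rz": 0,"jaw": 0.4},
])

```text
time_s: 22.8
position: [0.525, 0.2349, 0.2886]
tool_rot: [[-0.998, -0.056, 0.003], [-0.056, 0.995, 0.078], [-0.007, 0.078, -0.997]]
ft_force: [0.2, -0.0, 0.1]
grip_width: 0.0597
```

Run:
```python
from h import *
o=env.observe();print(o['position'],o['ft_force'],o['time_s'])
print(env.close_job())
```

```text
[0.52502364 0.23487483 0.28856823] [ 0.17255972 -0.04529481  0.11088564] 22.8
the job is handed in; nothing more can be done
None
```

The worn stand is the one on the robot's left, at about (0.62, 0.245). It now leans at the −y end of its play with the red collar on its spigot. I handed the job in at 22.8 s of the 69 s allowed.

- **Finding it:** this was the first stand I rocked. Its tip swung about 9 mm with hardly any force. Since only one stand is worn, I didn't touch the other two.
- **Rocking:** I swept it between both ends of its play, over and back more than twice, with open jaws and no clamping. The ends resisted with 3.5–4.7 N at the readings I took.
- **Collar:** I lowered it along the leaning spigot with no noticeable side contact. It met the flange at the expected height with about 5 N, and I let go.
- **Last checks:** the pictures show the collar flat on the flange, the lean unchanged from before placing (within about 0.3 mm), and the rest of the bench looking as it was. The gripper ended well clear, reading no contact force.

Three things did not go or agree exactly:
- **Refused move:** my first move call was refused before anything moved. I sent it again with every field filled in.
- **Position mismatch:** the wrist camera and the touch readings disagreed by about 1–1.5 mm sideways. I allowed for this when placing the collar.
- **Play estimate:** touch readings put the play at 10–11 mm to each side at the tip, a little more than the 9 mm stated.

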